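Close and stack the glass-piece boxes

ROBOT

A 6-joint arm with a two-finger parallel gripper is mounted at the origin on the work surface. World frame = base frame: x ahead of the robot, y to its left, z up, the work surface at z = 0. Lengths are in m, angles in rad, forces in N, time in s.
With the tool pointing down it reaches from about 0.25 to 0.8 m from the base axis. Payload 8.5 kg.
Tool frame: the origin (TCP) lies between the finger pads; the fingertips stand 19 mm ahead of it and the grasp point (between the pads) is the TCP; z points along the fingers, y is the direction in which the jaws open and shut (so a half turn about z gives the same grasp; the last joint's range is limited). The gripper opens to 85 mm and grips with 20 to 120 N. Pads are 22 mm wide; open, the fingers measure 114 mm over their backs; the gripper's body (76 mm by 85 mm) begins 54 mm behind the grasp point. The pads swing forward as they close: fully open they stand 13 mm farther back than shut.
Start: joints at [1.281, 0.238, -0.013, 1.319, 0, 1.571], TCP at [0.15, 0.503, 0.25] pointing down, gripper open.
Joint ranges: [-2.66, 2.66], [-1.03, 1.9], [-1.14, 1.46], [-1.82, 2.27], [-1.45, 1.34], [-3.14, 3.14]. Speed limits (rad/s): [2.22, 2.22, 2.79, 3.14, 3.14, 3.14].

INTERFACE

Orientations are given as a unit quaternion [w, x, y, z].
In Python, from plant import env, optics gives the robot as it stands.
- The arm moves only by the shell command python3 -m pendant 'ROWS' [FORCE]. ROWS is JSON, a list that holds one entry, the list of rows, each a list of 7 numbers: the turn, a rotation vector about the tool's x, y, z in rad, then the shift along the tool's x, y, z in m, then the closure, from -1 (fully open) to 1 (shut). In form: [[[rx, ry, rz, tx, ty, tz, grip], ...]]. A call has 1 to 10 rows; each row is the pose to reach, as a shift and turn from the pose commanded when the call began, along the tool's axes at that moment; what a row does not reach only later rows make up. A row lasts 1/10 s, in which the tool goes at most 50 mm and 8.59 degrees, less where a joint would pass 70% of its speed; a pose out of reach is approached as far as the arm can. A call with a gripper value outside its range is refused whole. The fingers move at their own pace and stop on an object; FORCE is the grip in N (left out, the last holds). Time passes only in rows, so rows that repeat a pose let the fingers close. It gives the time, the measured TCP pose, the force and the opening at its end, in the units of the state.
- env.get_obs(): the state, without advancing time (a new reading comes with each control period).
- optics.read_camera(name): name is "scene" or "top"; returns a dict with "pixels" (480x640x3 uint8, red, green, blue), "fx", "fy", "cx", "cy" (pixels), "cam_to_world" (4x4, takes a point from camera to world coordinates). Camera axes: x right, y down, z forward; pixel columns grow to the right and rows downward; lengths in m; the calibration is good to about 2 mm. A picture is of the moment at which its call begins. There is no depth.
- env.sign_off(): hands the job in, once; it reports no verdict.
The state is a dict: "time_s": time; "qpos": joint angles; "dq": joint speeds; "tau": joint torques, N m; "ee_pos": TCP position; "orientation": TCP orientation; "force": force on the tool from outside, world axes, zero at the start; "torque": the same for the moment, N m; "width": finger opening in m.
Only numpy, scipy, OpenCV 4.12 (cv2) and the standard library are available. Lean on these libraries where they do the work, as an engineer would, in place of code of your own. Each camera call takes 0.05 s, during which the arm holds its last target.

TASK

Put the loose lid on the open box of glass pieces, cut corner over cut corner, until it sits fully home. Then stack the other, closed box on top with its cut corner on the same side, so that the recesses under its base drop over the lid's lugs and it sits flat and locked. Keep the boxes level, set things down rather than letting them drop, and do not disturb the other things on the bench.

Things in the scene. Friction and masses are not known exactly. Their poses are not given: they have to be found in the camera images.
- open_case: Open dark grey plastic box with glass pieces lying low inside, loose, 92 (x) x 56 (y) x 40 high, 0.35 kg. Walls 3 thick, mouth 86 x 50 inside. The upright corner at +x +y is cut off at 45 deg (18 off each side, inside too); blank card on the -x end. Origin: centre of the underside, z up.
- lid: Loose light grey lid, right way up, 19 high, 0.07 kg. Underneath a plug 83 x 47, 6 deep (its lower half 79 x 43), enters the box mouth with 1.5 play a side; above it a plate 96 (x) x 60 (y), 7 thick (6 to 13 above the origin): grip it by the edges across the 60. Corner +x +y cut like the box's. Origin: centre of the plug's underside; seated it is 34 above the open box's origin, axes alike.
- full_case: Closed box of the same kind, loose, 0.4 kg: dark grey body 92 (x) x 56 (y) x 40 high, fixed light grey lid plate 96 x 60 from 40 to 47 high (grip it across the 60), its own lugs to 53; corner +x +y cut, blank card on the -x end. Origin: centre of the underside, z up; stacked it is 13 above the loose lid's origin and 47 above the open box's, axes alike.
- open_case_cut (a point): Middle of the open box's cut corner: x 37, y 19, z 40 (at the rim) in its frame.
- lid_cut (a point): Middle of the lid's cut corner: x 37, y 19, z 6 (plate underside) in its frame. On the plate are three lugs 6 high, upper halves 2 smaller all round: a bar 12 (x) x 30 (y) centred at x 30, y -5, and two blocks 12 x 11 at x -30, y 13 and -13.
- full_case_cut (a point): Middle of the closed box's cut corner: x 37, y 19, z 0 in its frame. Recesses 8 deep in its underside take the lugs of the lid below with 1.5 play a side (15 x 33 for the bar, 15 x 14 for each block); the wrong way round it stands up on the lugs.
- oil_bottle: bystander: small bottle, 42 across, 105 high; origin under its centre
- cup_stack: bystander: four nested clear plastic cups, 66 across, 57 high; origin under its centre
- glass_cutter: bystander: pencil-shaped brass glass cutter lying flat, 140 long along x, 15 high
- running_pliers: bystander: glass running pliers lying flat, 160 long along x, 62 wide, 17 high
- goggles: bystander: safety goggles, 90 x 140, 45 high; origin under the middle of the front
- tin: bystander: round flat tin, 67 across, 26 high; origin under its centre

How it is judged:
On the way:
1. the lid is fully home on the open box, cut corner over cut corner, and let go, before the other box goes on (z of lid in the frame of open_case between 0.031 and 0.0355 m and horizontal distance between lid_cut and open_case_cut below 0.005 m and angle between the z axis of lid and the z axis of open_case, either way round below 0.025 rad and contact force between each of the fingers, full_case and lid below 0.1 N), for 0.2 s.
At the end, for the whole second after the job is handed in: The lower box stands flat on the bench, the lid fully home on it and the closed box locked down on that lid: each at most 1.5 mm above its seated height, tilted under 0.025 rad, cut corners within 5 mm of each other; all at rest (z of lid in the frame of open_case between 0.031 and 0.0355 m and horizontal distance between lid_cut and open_case_cut below 0.005 m and angle between the z axis of lid and the z axis of open_case, either way round below 0.025 rad and z of full_case in the frame of lid between 0.011 and 0.0145 m and horizontal distance between full_case_cut and lid_cut below 0.005 m and angle between the z axis of full_case and the z axis of lid, either way round below 0.025 rad and angle between open_case's own z axis and vertical below 0.025 rad and height (world z) of open_case below 0.004 m and linear speed of each of full_case, open_case below 0.02 m/s); the robot touches nothing.
It fails at once if the closed box is tipped more than 0.5 rad (angle between full_case's own z axis and vertical above 0.5 rad).
It fails at once if the open box is tipped more than 0.3 rad (angle between open_case's own z axis and vertical above 0.3 rad).
It fails at once if the closed box is dropped (moves faster than 0.4 m/s while not held: a fall of about 8 mm) (contact force between the fingers and full_case below 0.05 N and linear speed of full_case above 0.4 m/s).
It fails at once if the lid is dropped (moves faster than 0.4 m/s while not held: a fall of about 8 mm) (contact force between the fingers and lid below 0.05 N and linear speed of lid above 0.4 m/s).
It fails at once if another thing on the bench is moved more than 30 mm (distance of any of oil_bottle, cup_stack, glass_cutter, running_pliers, goggles, tin from where it was at the start of the episode above 0.03 m).
It also fails if it takes over 70 s, if anything falls off the work surface, if the arm or the gripper's body presses on something with over 40 N, if the wrist force passes 120 N, or if a joint passes its speed limit or range.

## Working session

There is one attempt and no reset: what is moved stays moved. The work goes in short steps, Python scripts to look and compute and a shell command to move; the robot and the scene stay as the last step left them, time stands still between calls to the robot, and variables do not carry over. Pictures are saved under pics/ and viewed, and the job is handed in when it is done.

```bash
ls; mkdir -p pics
python3 - <<'E'
from plant import env, optics
import cv2
print(env.get_obs())
for n in("scene","top"):
    c=optics.read_camera(n); cv2.imwrite(f"pics/{n}0.png",c["pixels"][:,:,::-1]); print({k:v for k,v in c.items() if k!="pixels"})
E
```

```text
pics
{'time_s': 0.0, 'qpos': array([ 1.28098513e+00,  2.38756382e-01, -1.42385751e-02,  1.31920042e+00,
        2.77781863e-05,  1.57076955e+00]), 'dq': array([ 0.0005561 ,  0.00200045,  0.00126466,  0.00154159, -0.0015245 ,
        0.00132174]), 'tau': array([ 3.03498149e-03, -5.38780868e+01,  3.46442020e+01,  1.81297597e-02,
        1.13436283e-04, -3.95046129e-05]), 'ee_pos': array([0.14991303, 0.50274234, 0.24969651]), 'orientation': array([-1.14763459e-04,  1.44385742e-01,  9.89521232e-01, -6.90186332e-04]), 'force': array([ 0.21585353, -0.11523518, -0.42600692]), 'torque': array([-0.02390393, -0.02129475, -0.00628459]), 'width': 0.08540212444253646}
{'fx': 536.5195051062304, 'fy': 536.5195051062304, 'cx': 323.71979313366927, 'cy': 233.22112071993493, 'cam_to_world': array([[-0.65239374,  0.53449105, -0.53730971,  1.2559137 ],
       [ 0.75786243,  0.46494195, -0.45768277,  0.50016104],
       [ 0.00519048, -0.70579622, -0.70839591,  0.9987744 ],
       [ 0.        ,  0.        ,  0.        ,  1.        ]])}
{'fx': 615.5926756471391, 'fy': 615.5926756471391, 'cx': 324.64128349714406, 'cy': 238.30215911321875, 'cam_to_world': array([[ 0.02017129, -0.98659688,  0.16192505,  0.35671951],
       [-0.99971141, -0.02201674, -0.0096105 , -0.0789591 ],
       [ 0.01304676, -0.16168447, -0.98675626,  1.25221495],
       [ 0.        ,  0.        ,  0.        ,  1.        ]])}
```

View pics/scene0.png

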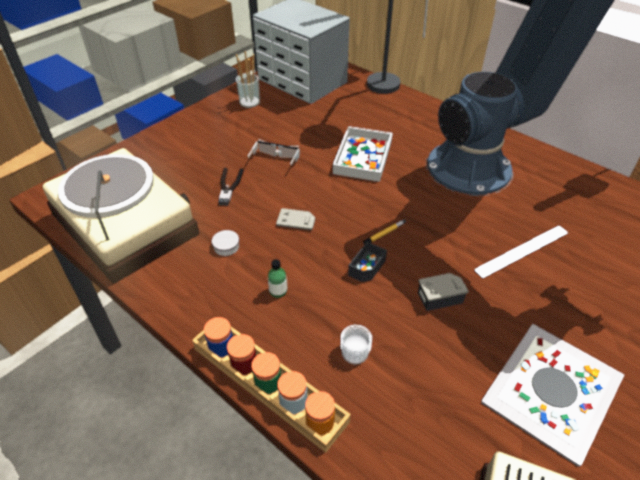

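View pics/top0.png

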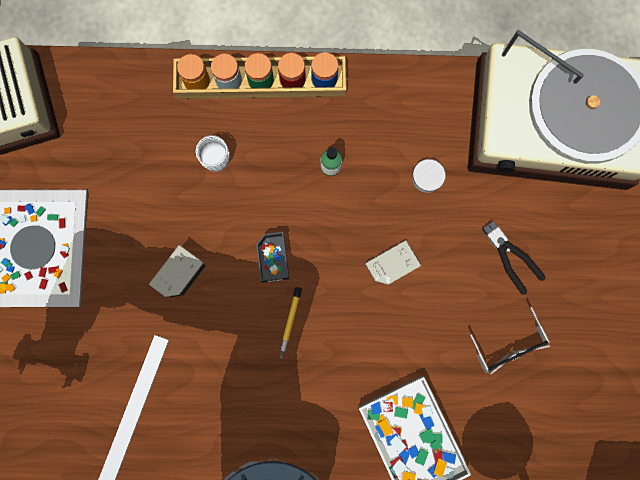

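The top view shows the closed box near pixel (177,272), the open box near (273,257) and the lid near (392,262). The cutter sits just below the open box at about (291,320). I'll zoom in on these for corners.

Run:
```python
import cv2,numpy as np
t=cv2.imread("pics/top0.png"); s=cv2.imread("pics/scene0.png")
A=[cv2.resize(t[y-40:y+40,x-40:x+40],(390,290*390//390),interpolation=cv2.INTER_CUBIC) if 0 else cv2.resize(t[y-32:y+32,x-44:x+44],(396,288),interpolation=cv2.INTER_CUBIC) for x,y in((177,272),(273,257),(392,262))]
A.append(cv2.resize(s[290-32:290+32,443-44:443+44],(396,288),interpolation=cv2.INTER_CUBIC))
cv2.imwrite("pics/z0.png",np.vstack([np.hstack(A[:2]),np.hstack(A[2:])]))
```

```text
(no output)
```

View pics/z0.png

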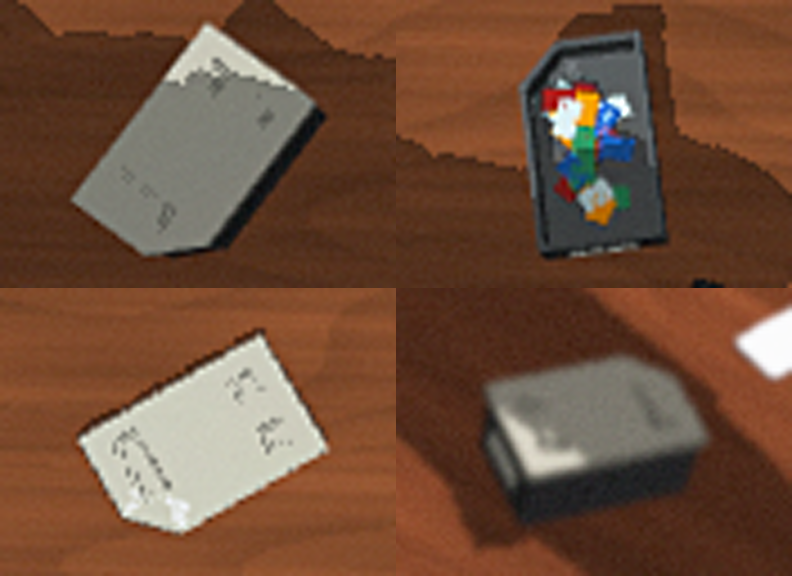

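```bash
cat > h.py <<'E'
import cv2,numpy as np
from plant import env,optics
from scipy.spatial.transform import Rotation as R
def ray(c,uv,z):
    uv=np.asarray(uv,float).reshape(-1,2);T=c["cam_to_world"]
    d=np.c_[(uv[:,0]-c["cx"])/c["fx"],(uv[:,1]-c["cy"])/c["fy"],np.ones(len(uv))]@T[:3,:3].T
    o=T[:3,3];return (o+d*((z-o[2])/d[:,2])[:,None])[:,:2]
def pix(c,P):
    T=c["cam_to_world"];p=(np.asarray(P,float).reshape(-1,3)-T[:3,3])@T[:3,:3]
    return np.c_[p[:,0]/p[:,2]*c["fx"]+c["cx"],p[:,1]/p[:,2]*c["fy"]+c["cy"]]
def rect(c,mask,z):
    cs,_=cv2.findContours(mask,cv2.RETR_EXTERNAL,cv2.CHAIN_APPROX_NONE)
    k=max(cs,key=cv2.contourArea)[:,0,:]
    P=ray(c,cv2.convexHull(k)[:,0,:],z)
    r=cv2.minAreaRect((P*1000).astype(np.float32)); b=cv2.boxPoints(r)
    d=[np.min(np.hypot(*(P*1000-q).T)) for q in b]
    i=int(np.argmax(d)); ctr=b.mean(0); 
    # cut corner b[i]: x axis long side
    e1=b[(i+1)%4]-b[i]; e2=b[(i-1)%4]-b[i]
    ex=-(e1 if np.hypot(*e1)>np.hypot(*e2) else e2)
    return ctr/1000,np.degrees(np.arctan2(ex[1],ex[0])),r[1],np.round(d,1)
def tool():
    o=env.get_obs();q=o["orientation"];r=R.from_quat([q[1],q[2],q[3],q[0]])
    return o,r
E
python3 - <<'E'
from h import *
c=optics.read_camera("top");im=c["pixels"];hsv=cv2.cvtColor(im,cv2.COLOR_RGB2HSV)
grey=((hsv[:,:,1]<75)&(hsv[:,:,2]>75)).astype(np.uint8)*255
for n,(x,y),z in(("full",(177,272),.047),("lid",(392,262),.013)):
    m=np.zeros_like(grey);m[y-40:y+40,x-40:x+40]=grey[y-40:y+40,x-40:x+40]
    m=cv2.morphologyEx(m,cv2.MORPH_CLOSE,np.ones((3,3)))
    print(n,rect(c,m,z))
g=lambda x,y:(229+(x+.5)/4.5-.5,225+(y+.5)/4.5-.5)
P=ray(c,[g(244,33),g(162,42),g(126,88),g(146,245),g(271,240)],.040)
print("open rim",P.round(4).tolist())
print(hsv[235:283:3,285].tolist())
big=cv2.resize(im[225:293,240:310,::-1],(770,748)[:2] if 0 else (600,583),interpolation=cv2.INTER_NEAREST)
cv2.imwrite("pics/z1.png",big)
o,r=tool();print(r.as_matrix().round(3))
E
```

```text
full (array([0.47923493, 0.1997571 ], dtype=float32), np.float32(145.32292), (61.13052749633789, 96.96112823486328), array([15.4,  2.5,  2. ,  2.1]))
lid (array([ 0.51013154, -0.23018824], dtype=float32), np.float32(120.95942), (61.671566009521484, 97.30905151367188), array([14.6,  2.2,  1.6,  3.7]))
open rim [[0.5666, -0.007], [0.5618, 0.0292], [0.5408, 0.0443], [0.4714, 0.0329], [0.4748, -0.0217]]
[[12, 181, 86], [11, 183, 81], [8, 155, 79], [5, 114, 58], [8, 58, 53], [99, 48, 69], [99, 37, 90], [107, 21, 109], [101, 19, 105], [90, 13, 59], [90, 28, 64], [60, 4, 64], [100, 12, 63], [105, 17, 60], [96, 21, 62], [11, 178, 96]]
[[-0.958  0.286 -0.   ]
 [ 0.286  0.958 -0.001]
 [-0.    -0.001 -1.   ]]
```

View pics/z1.png

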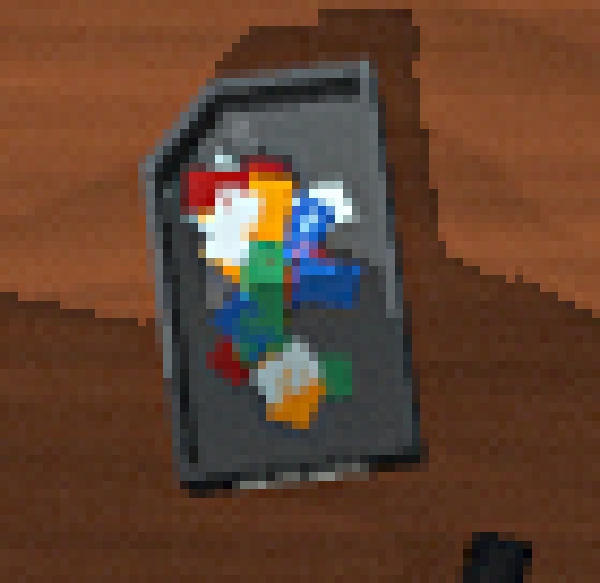

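Run:
```python
from h import *
c=optics.read_camera("top")
g=lambda x,y:(240+x/8.571-.5,225+y/8.574-.5)
P=ray(c,[g(374,60),g(210,82),g(145,162),g(178,482),g(416,460)],.040)
print(P.round(4).tolist())
yl=np.degrees(np.arctan2(*(P[2]-P[3])[::-1])),np.degrees(np.arctan2(*(P[0]-P[4])[::-1])),np.degrees(np.arctan2(*(P[1]-P[0])[::-1]))-90
a=np.radians(np.mean(yl));ex=np.array([np.cos(a),np.sin(a)]);ey=np.array([-ex[1],ex[0]])
px=P@ex;py=P@ey
x0=(px[[0,1]].mean()+px[[3,4]].mean())/2;y0=(py[[2,3]].mean()+py[[0,4]].mean())/2
print(yl,"size",px[[0,1]].mean()-px[[3,4]].mean(),py[[2,3]].mean()-py[[0,4]].mean(),"ctr",x0*ex+y0*ey)
```

```text
[[0.5676, -0.0076], [0.5615, 0.0304], [0.5423, 0.0448], [0.4681, 0.0344], [0.4744, -0.0202]]
(np.float64(7.983202766168746), np.float64(7.67689255725337), np.float64(9.054295985266762)) size 0.0929366502177042 0.05514495977730446 ctr [0.51728508 0.01345084]
```

```bash
cat >> h.py <<'E'
def go(xy,z,yaw):
    "row (turn, shift in tool axes) to a down pose with tool x at yaw deg; measured start"
    o,r=tool();M=r.as_matrix()
    a=np.radians(yaw);T=np.array([[np.cos(a),np.sin(a),0],[np.sin(a),-np.cos(a),0],[0,0,-1]]).T
    T=np.array([[np.cos(a),np.sin(a),0],[np.sin(a),-np.cos(a),0],[0,0,-1]])
    print("t",round(o["time_s"],2),"pos",o["ee_pos"].round(4),"yaw",round(np.degrees(np.arctan2(M[1,0],M[0,0])),2),"q",o["qpos"].round(3),"F",o["force"].round(1),"w",round(o["width"],4))
    print("ROW",R.from_matrix(M.T@T).as_rotvec().round(4),(M.T@(np.array([xy[0],xy[1],z])-o["ee_pos"])).round(4))
E
r='[0,0,0.74,-0.30,-0.32,0,-1]'
python3 -m pendant '[[[0,0,0.74,-0.30,-0.32,0,-1],[0,0,0.74,-0.30,-0.32,0,-1],[0,0,0.74,-0.30,-0.32,0,-1],[0,0,0.74,-0.30,-0.32,0,-1],[0,0,0.74,-0.30,-0.32,0,-1],[0,0,0.74,-0.30,-0.32,0,-1],[0,0,0.74,-0.30,-0.32,0,-1],[0,0,0.74,-0.30,-0.32,0,-1],[0,0,0.74,-0.30,-0.32,0,-1],[0,0,0.74,-0.30,-0.32,0,-1]]]' 30
python3 -c "
from h import *
go((.510,-.230),.08,121)"
```

```text
time_s: 1.2
ee_pos: [0.3475, 0.1072, 0.2504]
orientation: [0.001, 0.495, 0.869, -0.0]
force: [0.4, 0.5, -0.4]
width: 0.0857
t 1.2 pos [0.3475 0.1072 0.2504] yaw 120.64 q [ 3.000e-01 -4.100e-02 -3.320e-01  1.278e+00 -1.000e-03  1.336e+00] F [ 0.4  0.5 -0.4] w 0.0857
ROW [ 0.0002  0.0012 -0.0063] [-0.3727 -0.032   0.1708]
```

```bash
python3 -m pendant '[[[0,0,-1.5,-0.373,-0.032,0,-1],[0,0,-1.5,-0.373,-0.032,0,-1],[0,0,-1.5,-0.373,-0.032,0,-1],[0,0,-1.5,-0.373,-0.032,0,-1],[0,0,-1.5,-0.373,-0.032,0,-1],[0,0,-1.5,-0.373,-0.032,0,-1],[0,0,-1.5,-0.373,-0.032,0,-1],[0,0,-1.5,-0.373,-0.032,0,-1],[0,0,-1.5,-0.373,-0.032,0,-1],[0,0,-1.5,-0.373,-0.032,0,-1]]]' 30
python3 -m pendant '[[[0,0,-1.5,0,0,0.1,-1],[0,0,-1.5,0,0,0.1,-1],[0,0,-1.5,0,0,0.1,-1],[0,0,-1.5,0,0,0.1,-1],[0,0,-1.5,0,0,0.1,-1],[0,0,-1.5,0,0,0.1,-1],[0,0,-1.5,0,0,0.1,-1],[0,0,-1.5,0,0,0.1,-1],[0,0,-1.5,0,0,0.1,-1],[0,0,-1.5,0,0,0.1,-1]]]' 30
python3 -c "
from h import *
go((.510,-.230),.06,301)"
```

```text
time_s: 2.2
ee_pos: [0.5121, -0.2276, 0.2492]
orientation: [-0.0, -0.165, 0.986, 0.0]
force: [0.1, 0.0, 0.3]
width: 0.0853
time_s: 3.2
ee_pos: [0.511, -0.2245, 0.1501]
orientation: [0.0, 0.794, -0.608, -0.0]
force: [0.0, 0.4, -0.4]
width: 0.0852
t 3.2 pos [ 0.511  -0.2245  0.1501] yaw -74.87 q [-0.414  0.345 -0.124  1.102  0.    -2.249] F [ 0.   0.4 -0.4] w 0.0852
ROW [ 0.0003  0.0004 -0.2769] [0.0051 0.0024 0.0901]
```

```bash
python3 -m pendant '[[[0,0,-0.277,0.005,0.0024,0.03,-1],[0,0,-0.277,0.005,0.0024,0.06,-1],[0,0,-0.277,0.005,0.0024,0.09,-1],[0,0,-0.277,0.005,0.0024,0.09,-1],[0,0,-0.277,0.005,0.0024,0.09,-1]]]' 30
python3 - <<'E'
from h import *
for n in("scene","top"):
    c=optics.read_camera(n);p=pix(c,[.51,-.23,.03])[0].astype(int);print(n,p)
    x,y=p;cv2.imwrite(f"pics/g_{n}.png",cv2.resize(c["pixels"][y-50:y+50,x-65:x+65,::-1],(780,600),interpolation=cv2.INTER_CUBIC))
go((.510,-.230),.022,301)
E
```

```text
time_s: 3.7
ee_pos: [0.5097, -0.2303, 0.0605]
orientation: [0.0, 0.869, -0.495, -0.001]
force: [0.2, 0.6, 0.1]
width: 0.0856
scene [296 212]
top [393 263]
t 3.8 pos [ 0.5107 -0.231   0.0618] yaw -59.39 q [-0.425  0.423 -0.253  0.892 -0.    -2.53 ] F [ 0.2  0.6 -0.1] w 0.0855
ROW [-0.0011 -0.0017 -0.0069] [-0.0013  0.0001  0.0398]
```

View pics/g_scene.png

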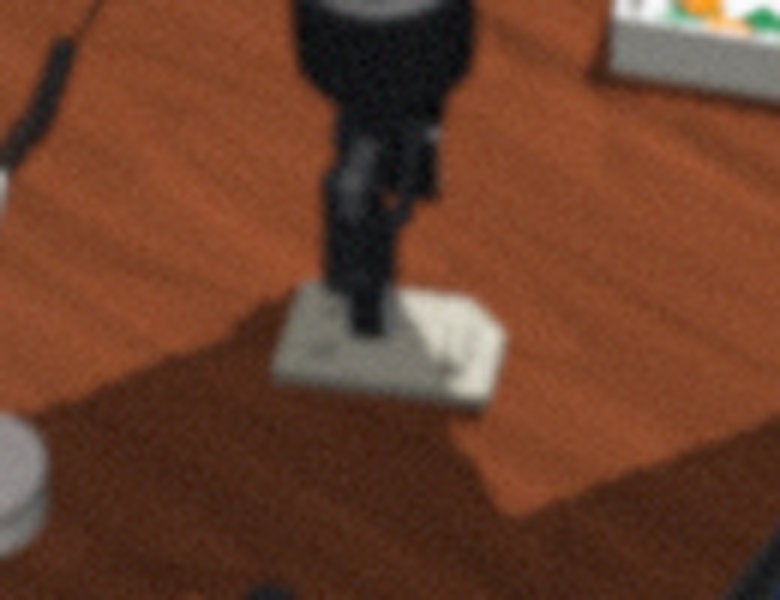

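View pics/g_top.png

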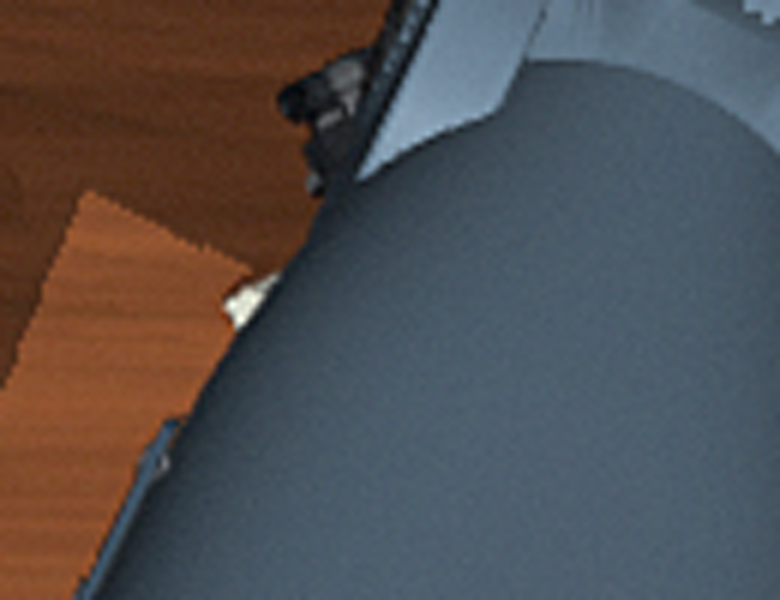

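The jaws straddle the lid (scene view, lid centre at crop (385,340)). The top view is blocked by the arm.

```bash
python3 -m pendant '[[[0,0,-0.007,-0.001,0,0.015,-1],[0,0,-0.007,-0.001,0,0.028,-1],[0,0,-0.007,-0.001,0,0.038,-1],[0,0,-0.007,-0.001,0,0.038,-1]]]' 30
python3 -m pendant '[[[0,0,0,0,0,0,-0.3],[0,0,0,0,0,0,0],[0,0,0,0,0,0,0.3],[0,0,0,0,0,0,0.3],[0,0,0,0,0,0,0.3],[0,0,0,0,0,0,0.3]]]' 30
python3 -c "
from h import *
go((.510,-.230),.022,301)"
```

```text
time_s: 4.2
ee_pos: [0.5091, -0.23, 0.0222]
orientation: [0.0, 0.87, -0.492, -0.0]
force: [-0.3, 0.1, 0.5]
width: 0.0854
time_s: 4.8
ee_pos: [0.5097, -0.2304, 0.0235]
orientation: [-0.0, 0.87, -0.492, 0.001]
force: [-1.2, 0.7, 6.2]
width: 0.0589
t 4.8 pos [ 0.5097 -0.2304  0.0235] yaw -59.0 q [-0.424  0.464 -0.303  0.802 -0.    -2.536] F [-1.2  0.7  6.2] w 0.0589
ROW [-0.0009 -0.0014  0.    ] [-0.0002 -0.0005  0.0015]
```

```bash
python3 -m pendant '[[[0,0,0,0,0,-0.01,0.3],[0,0,0,0,0,-0.04,0.3],[0,0,0,0,0,-0.08,0.3],[0,0,0,0,0,-0.12,0.3],[0,0,0,0,0,-0.13,0.3],[0,0,0,0,0,-0.13,0.3]]]' 30
python3 - <<'E'
from h import *
for n in("scene",):
    o=env.get_obs();c=optics.read_camera(n);p=pix(c,o["ee_pos"])[0].astype(int);print(n,p)
    x,y=p;cv2.imwrite(f"pics/l_{n}.png",cv2.resize(c["pixels"][y-50:y+50,x-65:x+65,::-1],(780,600),interpolation=cv2.INTER_CUBIC))
go((.5173,.0135),.15,187.9)
E
```

```text
time_s: 5.4
ee_pos: [0.5102, -0.2306, 0.1547]
orientation: [-0.0, 0.87, -0.492, 0.002]
force: [0.2, 0.0, -1.4]
width: 0.0584
scene [294 175]
t 5.45 pos [ 0.5093 -0.2302  0.1529] yaw -59.0 q [-0.424  0.343 -0.12   1.106 -0.    -2.536] F [-0.6  0.7 -0.7] w 0.0585
ROW [-1.700e-03 -1.000e-04  1.974e+00] [-0.2048 -0.1324  0.0027]
```

View pics/l_scene.png

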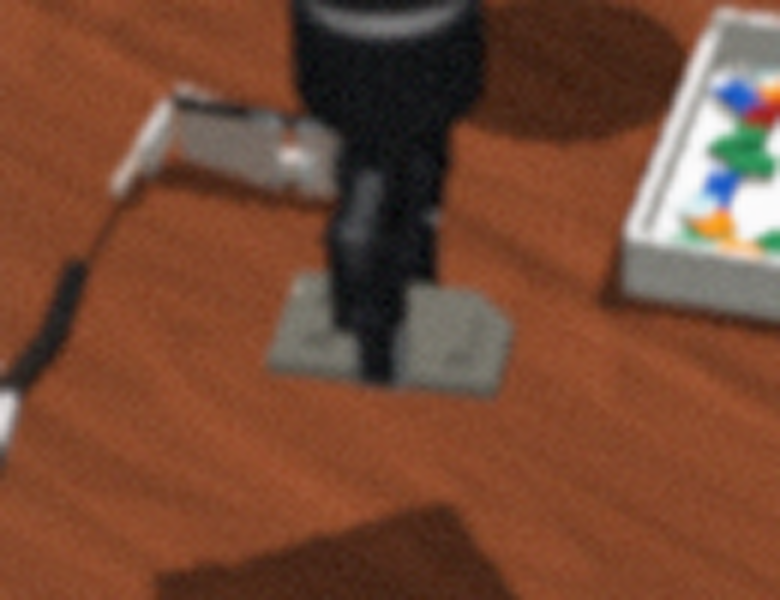

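```bash
python3 -m pendant '[[[0,0,1.4,-0.205,-0.132,0,0.3],[0,0,1.4,-0.205,-0.132,0,0.3],[0,0,1.4,-0.205,-0.132,0,0.3],[0,0,1.4,-0.205,-0.132,0,0.3],[0,0,1.4,-0.205,-0.132,0,0.3],[0,0,1.4,-0.205,-0.132,0,0.3],[0,0,1.4,-0.205,-0.132,0,0.3],[0,0,1.4,-0.205,-0.132,0,0.3],[0,0,1.4,-0.205,-0.132,0,0.3],[0,0,1.4,-0.205,-0.132,0,0.3]]]' 30
python3 -m pendant '[[[0,0,0.57,0,0,0.01,0.3],[0,0,0.57,0,0,0.02,0.3],[0,0,0.57,0,0,0.03,0.3],[0,0,0.57,0,0,0.04,0.3],[0,0,0.57,0,0,0.05,0.3],[0,0,0.57,0,0,0.05,0.3]]]' 30
python3 - <<'E'
from h import *
for n in("scene","top"):
    o=env.get_obs();c=optics.read_camera(n);p=pix(c,o["ee_pos"])[0].astype(int);print(n,p)
    x,y=p;cv2.imwrite(f"pics/m_{n}.png",cv2.resize(c["pixels"][y-50:y+50,x-65:x+65,::-1],(780,600),interpolation=cv2.INTER_CUBIC))
go((.5173,.0135),.085,187.9)
E
```

```text
time_s: 6.45
ee_pos: [0.5155, 0.0137, 0.1503]
orientation: [-0.002, -0.346, 0.938, 0.001]
force: [0.8, 0.4, 0.1]
width: 0.0585
time_s: 7.05
ee_pos: [0.515, 0.0135, 0.0999]
orientation: [-0.002, -0.073, 0.997, 0.0]
force: [0.4, -0.0, -0.2]
width: 0.0588
scene [370 238]
top [269 252]
t 7.15 pos [0.5162 0.0136 0.1017] yaw -171.71 q [ 0.026  0.32  -0.3    0.952 -0.    -0.118] F [ 0.8  0.5 -1. ] w 0.0588
ROW [ 0.0001 -0.0016  0.0068] [-0.0011 -0.0002  0.0167]
```

View pics/m_scene.png

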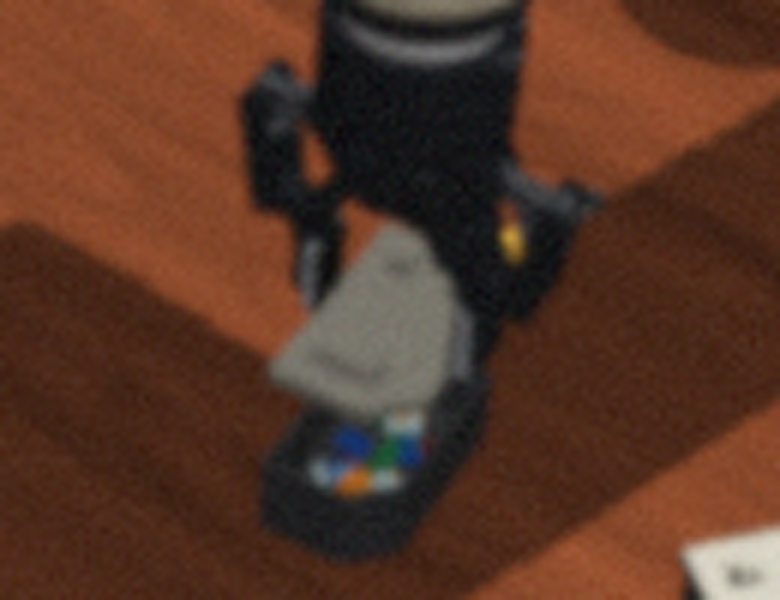

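View pics/m_top.png

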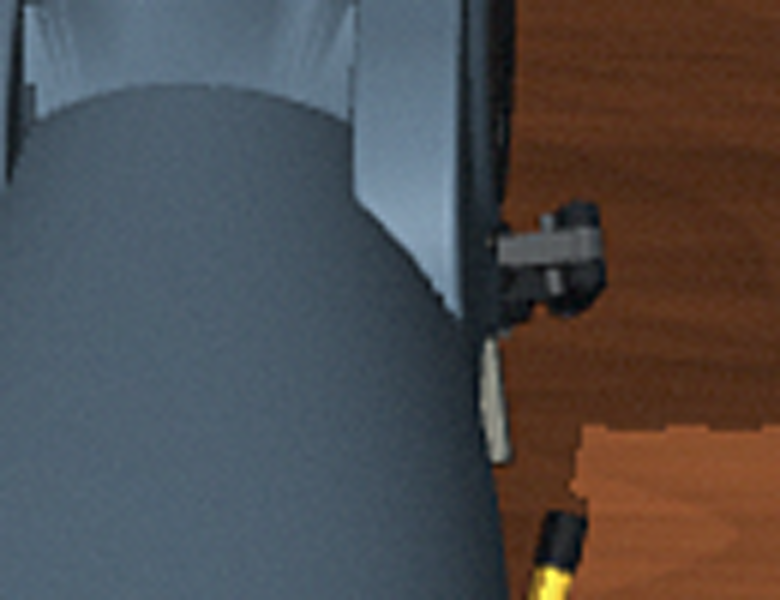

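```bash
cat >> h.py <<'E'
LID=[(48,-30),(48,12),(30,30),(-48,30),(-48,-30)]
BOX=[(46,-28),(46,10),(28,28),(-46,28),(-46,-28)]
def pts(L,xy,yaw,z):
    a=np.radians(yaw);L=np.array(L)/1000
    return np.c_[L@np.array([[np.cos(a),np.sin(a)],[-np.sin(a),np.cos(a)]])+xy,np.full(len(L),z)]
E
python3 - <<'E'
from h import *
c=optics.read_camera("scene")
x0,y0=305,188
f=lambda P:((pix(c,P)+.5-[x0,y0])*6).round().astype(int)
o,_=tool();print(o["ee_pos"])
print("lidtop",f(pts(LID,(.5162,.0136),8.3,.1017-.0235+.013)).tolist())
print("lidbot",f(pts(LID,(.5162,.0136),8.3,.1017-.0235+.006)).tolist())
print("rim",f(pts(BOX,(.5173,.0135),7.9,.04)).tolist())
print("base",f(pts(BOX,(.5173,.0135),7.9,.0)).tolist())
E
```

```text
[0.51655755 0.01355765 0.10216367]
lidtop [[265, 368], [360, 411], [424, 400], [518, 279], [386, 222]]
lidbot [[265, 380], [359, 423], [423, 413], [516, 291], [385, 234]]
rim [[265, 455], [348, 495], [410, 485], [498, 370], [379, 317]]
base [[261, 521], [342, 560], [403, 550], [490, 436], [373, 382]]
```

Run:
```python
from h import *
c=optics.read_camera("scene")
x0,y0=342,218
im=cv2.resize(c["pixels"][y0:y0+66,x0:x0+60,::-1],(540,594),interpolation=cv2.INTER_CUBIC)
im=cv2.convertScaleAbs(im,alpha=1.7,beta=10)
f=lambda P:((pix(c,P)+.5-[x0,y0])*9).round().astype(int)
for P in (pts(LID,(.5165,.0136),8.3,.1020-.0235+.013),pts(BOX,(.5173,.0135),7.9,.04),pts(BOX,(.5173,.0135),7.9,.0)):
    for q in f(P): cv2.drawMarker(im,tuple(int(v) for v in q),(0,0,255),0,9,1)
cv2.imwrite("pics/n.png",im)
```

```text
(no output)
```

View pics/n.png

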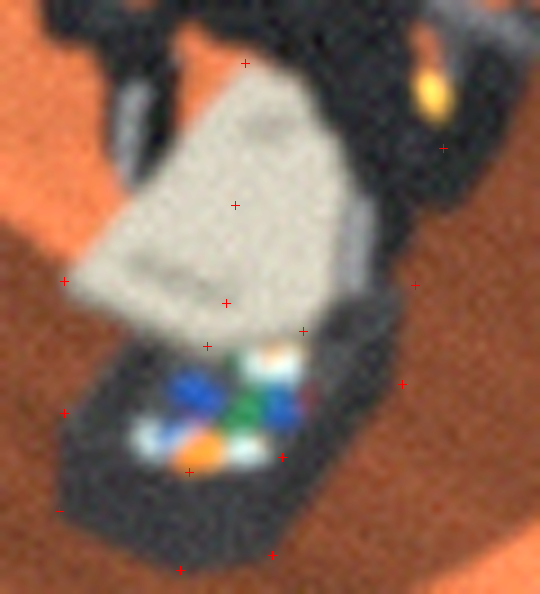

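```bash
python3 -m pendant '[[[0,0,0.007,-0.0015,0.0006,0.012,0.3],[0,0,0.007,-0.0015,0.0006,0.022,0.3],[0,0,0.007,-0.0015,0.0006,0.030,0.3],[0,0,0.007,-0.0015,0.0006,0.034,0.3],[0,0,0.007,-0.0015,0.0006,0.034,0.3]]]' 30
python3 - <<'E'
from h import *
go((.5178,.0130),.0575,187.9)
c=optics.read_camera("scene")
x0,y0=342,218
im=cv2.resize(c["pixels"][y0:y0+66,x0:x0+60,::-1],(540,594),interpolation=cv2.INTER_CUBIC)
im=cv2.convertScaleAbs(im,alpha=1.7,beta=10)
cv2.imwrite("pics/n2.png",im)
E
```

```text
time_s: 7.75
ee_pos: [0.5175, 0.0144, 0.0674]
orientation: [-0.001, -0.068, 0.998, -0.0]
force: [-0.1, -0.3, -0.1]
width: 0.0583
t 7.75 pos [0.5175 0.0144 0.0674] yaw -172.26 q [ 0.028  0.357 -0.347  0.869 -0.    -0.107] F [-0.1 -0.3 -0.1] w 0.0583
ROW [ 0.0001 -0.0016 -0.0028] [-0.0001 -0.0014  0.0099]
```

View pics/n2.png

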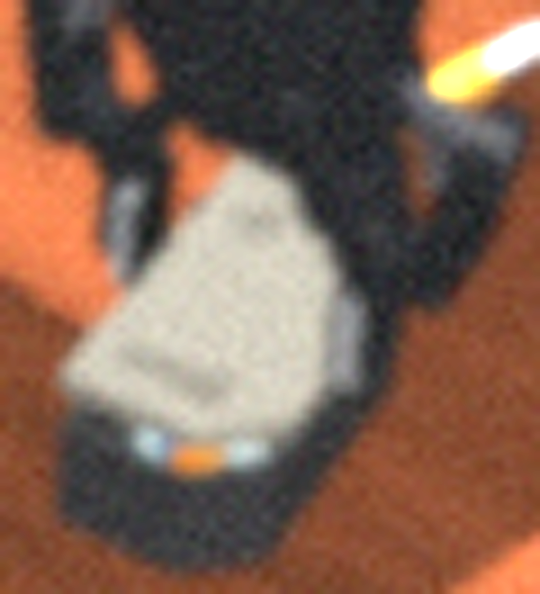

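```bash
python3 -m pendant '[[[0,0,-0.001,0,-0.001,0.002,0.3],[0,0,-0.001,0,-0.001,0.004,0.3],[0,0,-0.001,0,-0.001,0.006,0.3],[0,0,-0.001,0,-0.001,0.007,0.3],[0,0,-0.001,0,-0.001,0.007,0.3]]]' 30
python3 - <<'E'
from h import *
go((.5178,.0130),.0575,187.9)
E
```

```text
time_s: 8.3
ee_pos: [0.5181, 0.0134, 0.0612]
orientation: [-0.0, -0.068, 0.998, -0.0]
force: [-0.6, 0.8, -0.6]
width: 0.0588
t 8.3 pos [0.5181 0.0134 0.0612] yaw -172.21 q [ 0.026  0.364 -0.355  0.852 -0.    -0.11 ] F [-0.6  0.8 -0.6] w 0.0588
ROW [-0.0001 -0.0002 -0.0019] [ 0.0004 -0.0003  0.0037]
```

```bash
python3 -m pendant '[[[0,0,0,0,0,0.001,0.3],[0,0,0,0,0,0.002,0.3],[0,0,0,0,0,0.003,0.3],[0,0,0,0,0,0.004,0.3],[0,0,0,0,0,0.004,0.3]]]' 30
python3 - <<'E'
from h import *
go((.5178,.0130),.0575,187.9)
c=optics.read_camera("scene")
x0,y0=342,218
im=cv2.resize(c["pixels"][y0:y0+66,x0:x0+60,::-1],(540,594),interpolation=cv2.INTER_CUBIC)
im=cv2.convertScaleAbs(im,alpha=1.7,beta=10)
cv2.imwrite("pics/n3.png",im)
E
```

```text
time_s: 8.8
ee_pos: [0.5186, 0.0134, 0.0588]
orientation: [0.001, -0.068, 0.998, -0.0]
force: [-4.5, -0.1, 18.7]
width: 0.0588
t 8.8 pos [0.5186 0.0134 0.0588] yaw -172.21 q [ 0.026  0.366 -0.359  0.844 -0.    -0.11 ] F [-4.5 -0.1 18.7] w 0.0588
ROW [-0.0003  0.0017 -0.0019] [ 0.0009 -0.0003  0.0013]
```

View pics/n3.png

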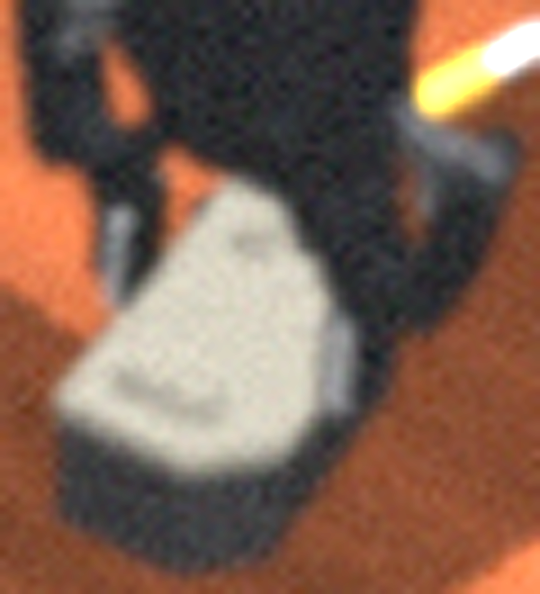

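Run:
```python
from h import *
c=optics.read_camera("scene")
x0,y0=342,218
f=lambda P:((pix(c,P)+.5-[x0,y0])*9).round().astype(int)
for z in(.047,.05): print(f(pts(LID,(.5173,.0135),7.9,z)).tolist())
print(env.get_obs()["force"])
```

```text
[[55, 397], [193, 463], [287, 447], [427, 266], [234, 180]]
[[56, 389], [194, 455], [288, 440], [428, 259], [235, 172]]
[-4.64092319  0.46754321 18.10179912]
```

```bash
python3 -m pendant '[[[0,0,0,0.001,0,0,0.3],[0,0,0,0.001,0,0,0.3],[0,0,0,0.001,0,0,0.3]]]' 30
python3 -m pendant '[[[0,0,0,0,0,-0.001,0.3],[0,0,0,0,0,-0.001,0.3],[0,0,0,0,0,-0.001,0.3]]]' 30
```

```text
time_s: 9.2
ee_pos: [0.5186, 0.0134, 0.0589]
orientation: [0.002, -0.068, 0.998, -0.0]
force: [-1.4, 0.7, 15.0]
width: 0.0586
time_s: 9.5
ee_pos: [0.5183, 0.0133, 0.059]
orientation: [0.001, -0.068, 0.998, -0.0]
force: [2.0, 0.6, 7.9]
width: 0.0585
```

Still pressed firmly with little lateral force, so it's likely seated. I'll open gently and check.

```bash
python3 -m pendant '[[[0,0,0,0,0,0,0.2],[0,0,0,0,0,0,0],[0,0,0,0,0,0,-0.2],[0,0,0,0,0,0,-0.5],[0,0,0,0,0,0,-1],[0,0,0,0,0,0,-1],[0,0,0,0,0,0,-1]]]' 30
python3 -m pendant '[[[0,0,0,0,0,-0.02,-1],[0,0,0,0,0,-0.05,-1],[0,0,0,0,0,-0.1,-1],[0,0,0,0.05,0,-0.15,-1],[0,0,0,0.1,0,-0.15,-1],[0,0,0,0.15,0,-0.15,-1],[0,0,0,0.15,0,-0.15,-1]]]' 30
python3 - <<'E'
from h import *
go((.48,.2),.15,325.3)
A=[]
for n,x0,y0 in(("scene",342,218),("top",240,225)):
    c=optics.read_camera(n)
    f=lambda P:((pix(c,P)+.5-[x0,y0])*6).round().astype(int)
    im=cv2.resize(c["pixels"][y0:y0+68,x0:x0+65,::-1],(390,408),interpolation=cv2.INTER_CUBIC)
    A.append(cv2.convertScaleAbs(im,alpha=1.4)); cv2.imwrite(f"pics/full_{n}2.png",c["pixels"][:,:,::-1])
    print(n,f(pts(LID,(.5173,.0135),7.9,.047)).tolist())
cv2.imwrite("pics/p.png",np.hstack(A))
E
```

```text
time_s: 10.2
ee_pos: [0.5169, 0.0132, 0.058]
orientation: [-0.0, -0.068, 0.998, -0.0]
force: [0.4, -0.7, -0.1]
width: 0.0854
time_s: 10.9
ee_pos: [0.3643, -0.0073, 0.2085]
orientation: [-0.001, -0.068, 0.998, -0.0]
force: [-0.0, 0.3, 0.0]
width: 0.0856
t 10.9 pos [ 0.3643 -0.0073  0.2085] yaw -172.23 q [-0.02  -0.016 -0.419  1.169 -0.    -0.156] F [-0.   0.3  0. ] w 0.0856
ROW [ 1.7000e-03 -7.0000e-04 -2.4003e+00] [-0.1428  0.1898  0.0583]
scene [[37, 265], [129, 308], [191, 298], [285, 177], [156, 120]]
top [[267, 34], [141, 49], [92, 108], [115, 343], [298, 321]]
```

View pics/p.png

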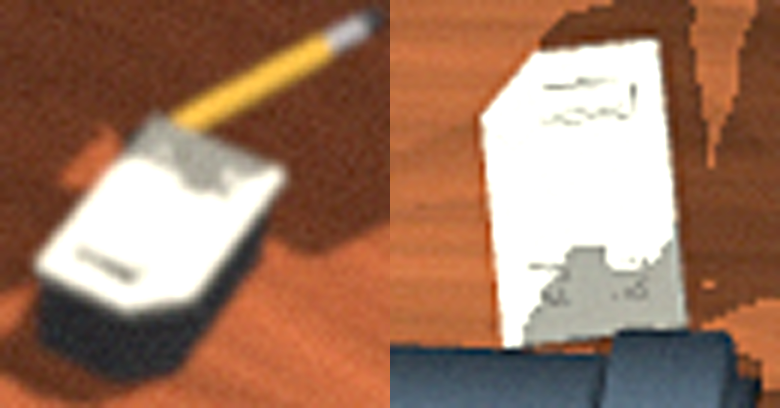

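View pics/full_top2.png

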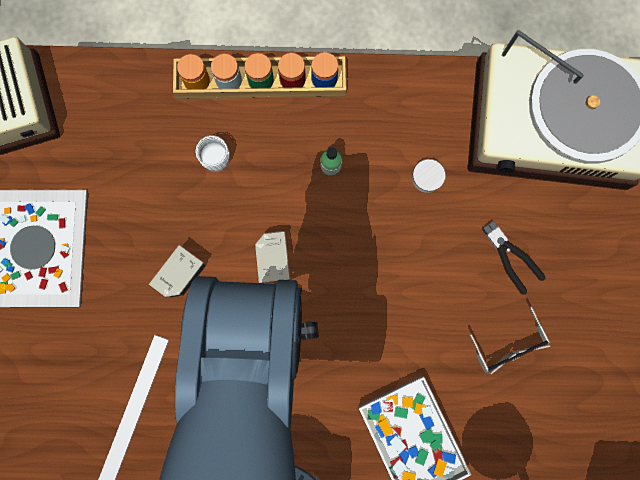

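Both views show the lid seated on the box, cut over cut; scene corners match the seated prediction within a pixel. Now on to the closed box.

```bash
python3 -m pendant '[[[0,0,-1.4,-0.143,0.190,0,-1],[0,0,-1.4,-0.143,0.190,0,-1],[0,0,-1.4,-0.143,0.190,0,-1],[0,0,-1.4,-0.143,0.190,0,-1],[0,0,-1.4,-0.143,0.190,0,-1],[0,0,-1.4,-0.143,0.190,0,-1],[0,0,-1.4,-0.143,0.190,0,-1],[0,0,-1.4,-0.143,0.190,0,-1],[0,0,-1.4,-0.143,0.190,0,-1],[0,0,-1.4,-0.143,0.190,0,-1]]]' 30
python3 -m pendant '[[[0,0,-1,0,0,0.03,-1],[0,0,-1,0,0,0.06,-1],[0,0,-1,0,0,0.09,-1],[0,0,-1,0,0,0.11,-1],[0,0,-1,0,0,0.11,-1],[0,0,-1,0,0,0.11,-1],[0,0,-1,0,0,0.11,-1],[0,0,-1,0,0,0.11,-1]]]' 30
python3 - <<'E'
from h import *
go((.4792,.1998),.045,325.3)
c=optics.read_camera("top");im=c["pixels"];hsv=cv2.cvtColor(im,cv2.COLOR_RGB2HSV)
cv2.imwrite("pics/t3.png",cv2.resize(im[200:330,110:310,::-1],(800,520)))
grey=((hsv[:,:,1]<75)&(hsv[:,:,2]>75)).astype(np.uint8)*255
for n,(x,y),z in(("lid",(273,257),.047),):
    m=np.zeros_like(grey);m[y-40:y+40,x-30:x+30]=grey[y-40:y+40,x-30:x+30]
    m=cv2.morphologyEx(m,cv2.MORPH_CLOSE,np.ones((3,3)))
    print(n,rect(c,m,z))
c=optics.read_camera("scene")
x,y=443,275;cv2.imwrite("pics/s3.png",cv2.resize(c["pixels"][y-50:y+50,x-65:x+65,::-1],(780,600),interpolation=cv2.INTER_CUBIC))
E
```

```text
time_s: 12.0
ee_pos: [0.4859, 0.2014, 0.2074]
orientation: [-0.0, -0.697, 0.717, 0.0]
force: [-0.1, 0.3, 0.6]
width: 0.0855
time_s: 12.8
ee_pos: [0.4856, 0.2012, 0.0974]
orientation: [0.0, 0.955, -0.298, -0.0]
force: [0.0, -1.2, -0.9]
width: 0.0855
t 12.8 pos [0.4856 0.2012 0.0974] yaw -34.62 q [ 0.393  0.338 -0.286  0.947 -0.    -2.145] F [ 0.  -1.2 -0.9] w 0.0855
ROW [0.0003 0.0002 0.0015] [-0.0045  0.0048  0.0524]
lid (array([0.5153422 , 0.01344297], dtype=float32), np.float32(7.96483), (96.35562133789062, 60.33817672729492), array([ 1.6,  0.7,  1.9, 13.9]))
```

View pics/t3.png

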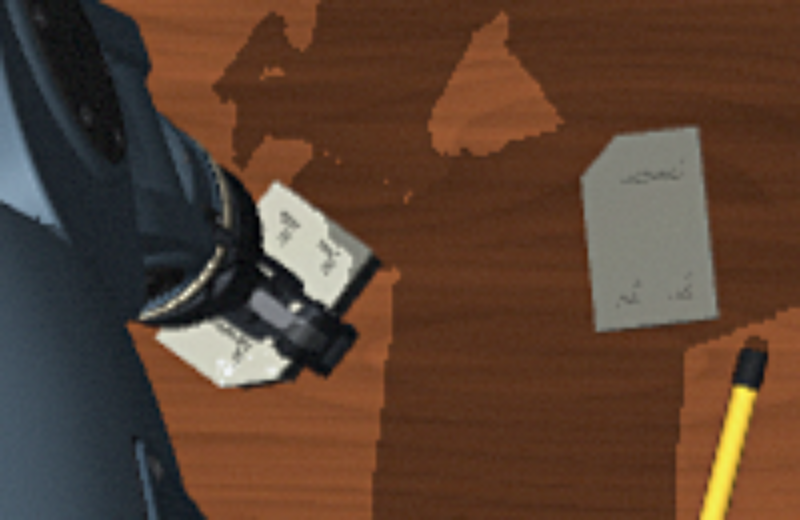

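View pics/s3.png

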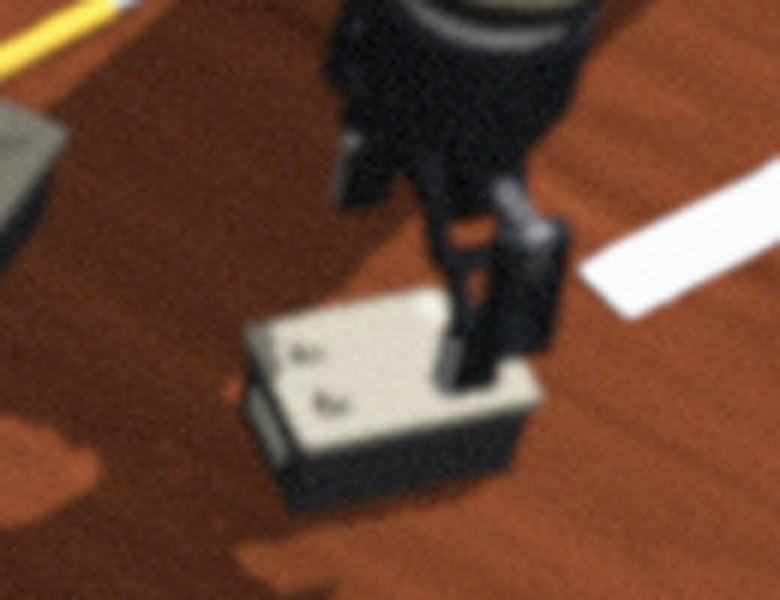

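```bash
python3 -m pendant '[[[0,0,0,-0.0045,0.0048,0.01,-1],[0,0,0,-0.0045,0.0048,0.03,-1],[0,0,0,-0.0045,0.0048,0.045,-1],[0,0,0,-0.0045,0.0048,0.057,-1],[0,0,0,-0.0045,0.0048,0.057,-1]]]' 50
python3 - <<'E'
from h import *
go((.4792,.1998),.04,325.3)
E
python3 -m pendant '[[[0,0,0,0,0,0,-0.3],[0,0,0,0,0,0,0],[0,0,0,0,0,0,0.3],[0,0,0,0,0,0,0.3],[0,0,0,0,0,0,0.3],[0,0,0,0,0,0,0.3]]]' 50
python3 - <<'E'
from h import *
go((.4792,.1998),.04,325.3)
E
```

```text
time_s: 13.4
ee_pos: [0.4774, 0.1989, 0.0398]
orientation: [0.001, 0.954, -0.299, -0.001]
force: [-0.5, 0.3, -1.3]
width: 0.0854
t 13.4 pos [0.4774 0.1989 0.0398] yaw -34.78 q [ 0.395  0.389 -0.383  0.802 -0.    -2.14 ] F [-0.5  0.3 -1.3] w 0.0854
ROW [ 0.0022  0.0013 -0.0014] [ 0.0009 -0.0017 -0.0002]
time_s: 14.0
ee_pos: [0.4789, 0.1996, 0.0424]
orientation: [-0.001, 0.954, -0.298, 0.001]
force: [-0.1, 0.7, 6.4]
width: 0.0586
t 14.0 pos [0.4789 0.1996 0.0424] yaw -34.71 q [ 0.395  0.385 -0.381  0.803  0.    -2.141] F [-0.1  0.7  6.4] w 0.0586
ROW [-0.0018 -0.0011 -0.0002] [ 0.0001 -0.0004  0.0024]
```

```bash
python3 -m pendant '[[[0,0,0,0,0,-0.01,0.3],[0,0,0,0,0,-0.03,0.3],[0,0,0,0,0,-0.06,0.3],[0,0,0,0,0,-0.09,0.3],[0,0,0,0,0,-0.1,0.3],[0,0,0,0,0,-0.1,0.3]]]' 50
python3 - <<'E'
from h import *
go((.516,.0134),.14,187.9)
c=optics.read_camera("scene")
x,y=443,255;cv2.imwrite("pics/s4.png",cv2.resize(c["pixels"][y-50:y+50,x-65:x+65,::-1],(780,600),interpolation=cv2.INTER_CUBIC))
E
```

```text
time_s: 14.6
ee_pos: [0.4788, 0.1994, 0.1425]
orientation: [-0.001, 0.954, -0.298, 0.001]
force: [0.7, -0.1, -5.8]
width: 0.0585
t 14.6 pos [0.4788 0.1994 0.1425] yaw -34.71 q [ 0.395  0.286 -0.234  1.048 -0.    -2.141] F [ 0.7 -0.1 -5.8] w 0.0585
ROW [-2.700e-03  1.800e-03  2.398e+00] [0.1365 0.1317 0.0025]
```

View pics/s4.png

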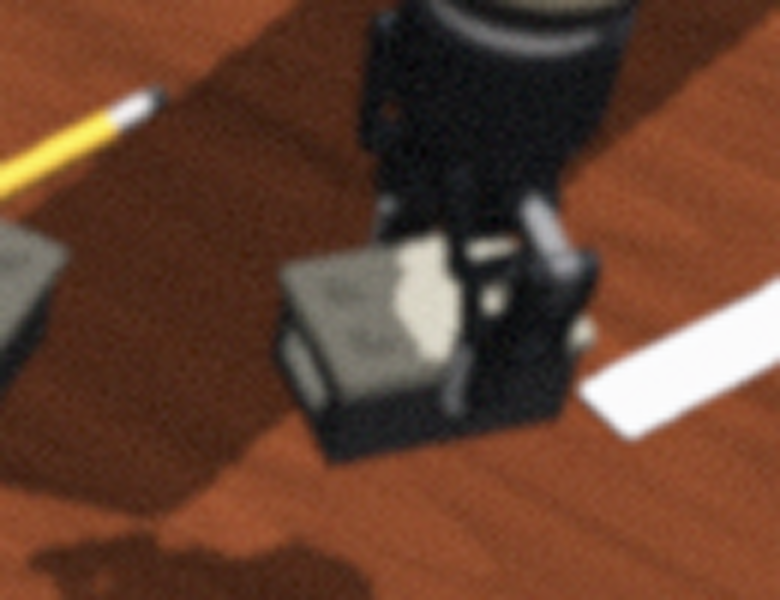

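Held level. Now I'll carry it over the lid.

```bash
python3 -m pendant '[[[0,0,0.14,0.01,0.01,0,0.3],[0,0,0.28,0.03,0.03,0,0.3],[0,0,0.42,0.05,0.05,0,0.3],[0,0,0.56,0.07,0.07,0,0.3],[0,0,0.70,0.09,0.09,0,0.3],[0,0,0.84,0.11,0.11,0,0.3],[0,0,0.98,0.125,0.12,0,0.3],[0,0,1.12,0.135,0.13,0,0.3],[0,0,1.26,0.1365,0.132,0,0.3],[0,0,1.4,0.1365,0.132,0,0.3]]]' 50
python3 -m pendant '[[[0,0,0.14,0,0,0,0.3],[0,0,0.28,0,0,0,0.3],[0,0,0.42,0,0,0,0.3],[0,0,0.56,0,0,0,0.3],[0,0,0.7,0,0,0,0.3],[0,0,0.84,0,0,0,0.3],[0,0,0.95,0,0,0,0.3],[0,0,0.998,0,0,0,0.3],[0,0,0.998,0,0,0,0.3]]]' 50
python3 - <<'E'
from h import *
go((.516,.0134),.11,187.9)
c=optics.read_camera("scene")
x0,y0=332,180
im=cv2.resize(c["pixels"][y0:y0+100,x0:x0+80,::-1],(480,600),interpolation=cv2.INTER_CUBIC)
cv2.imwrite("pics/s5.png",cv2.convertScaleAbs(im,alpha=1.5))
E
```

```text
time_s: 15.65
ee_pos: [0.514, 0.0121, 0.1391]
orientation: [-0.002, -0.535, 0.845, 0.001]
force: [-0.1, 0.2, -4.8]
width: 0.0586
time_s: 16.55
ee_pos: [0.5141, 0.0129, 0.1394]
orientation: [-0.002, -0.069, 0.998, -0.0]
force: [-0.0, -0.7, -5.9]
width: 0.0584
t 16.55 pos [0.5141 0.0129 0.1394] yaw -172.13 q [ 0.025  0.285 -0.244  1.045 -0.    -0.112] F [-0.  -0.7 -5.9] w 0.0584
ROW [ 0.0002 -0.0033 -0.0006] [-0.0021  0.0002  0.0294]
```

View pics/s5.png

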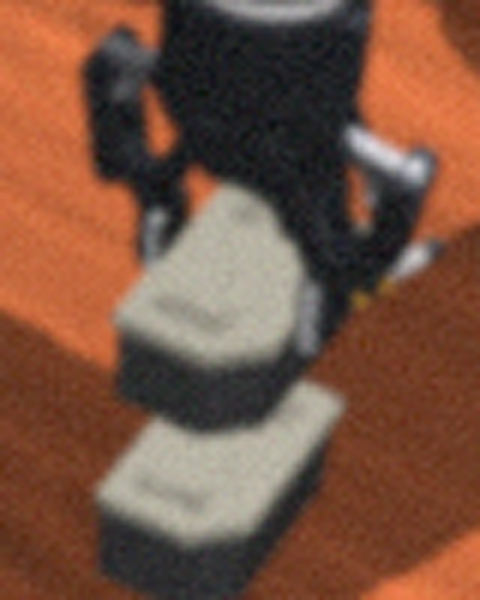

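```bash
python3 -m pendant '[[[0,0,0,-0.001,0,0.008,0.3],[0,0,0,-0.001,0,0.018,0.3],[0,0,0,-0.001,0,0.028,0.3],[0,0,0,-0.001,0,0.035,0.3],[0,0,0,-0.001,0,0.038,0.3],[0,0,0,-0.001,0,0.038,0.3],[0,0,0,-0.001,0,0.038,0.3]]]' 50
python3 - <<'E'
from h import *
go((.516,.0134),.09,187.9)
c=optics.read_camera("scene")
x0,y0=340,200
im=cv2.resize(c["pixels"][y0:y0+85,x0:x0+68,::-1],(680,850),interpolation=cv2.INTER_CUBIC)
im=cv2.convertScaleAbs(im,alpha=1.7)
cv2.imwrite("pics/s6.png",im[150:750])
f=lambda P:((pix(c,P)+.5-[x0,y0])*10-[0,150]).round().astype(int)
print(f(pts(LID,(.516,.0134),7.95,.047)).tolist())
for dz in(.057,.059,.061):print(f(pts(LID,(.516,.0134),7.95,dz+.047)).tolist())
E
```

```text
time_s: 17.3
ee_pos: [0.5163, 0.0131, 0.1035]
orientation: [0.0, -0.069, 0.998, -0.0]
force: [-1.0, -0.4, -5.0]
width: 0.0588
t 17.3 pos [0.5163 0.0131 0.1035] yaw -172.09 q [ 0.025  0.318 -0.299  0.954 -0.    -0.113] F [-1.  -0.4 -5. ] w 0.0588
ROW [-0.0001  0.0002  0.0002] [0.0003 0.0004 0.0135]
[[84, 468], [238, 541], [342, 524], [497, 322], [283, 227]]
[[94, 303], [252, 376], [360, 359], [519, 157], [298, 61]]
[[94, 297], [253, 370], [360, 353], [520, 151], [298, 55]]
[[94, 291], [253, 364], [361, 347], [521, 145], [299, 49]]
```

View pics/s6.png

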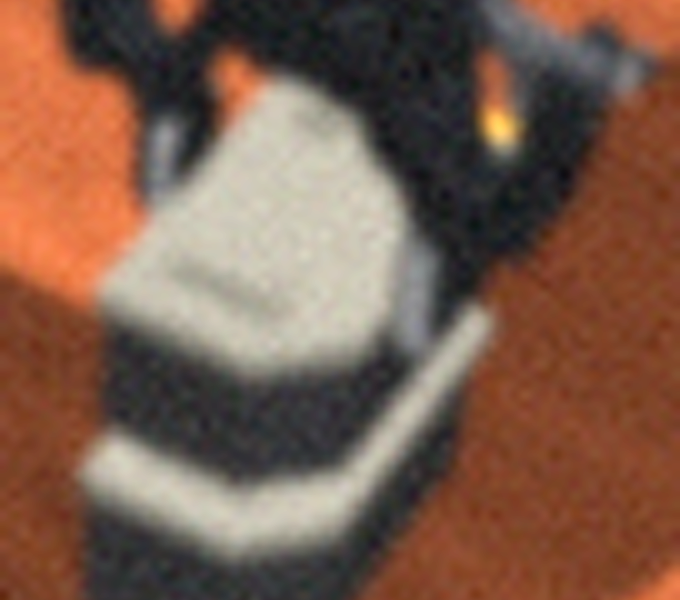

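```bash
python3 -m pendant '[[[0,0,0,0,0,0.002,0.3],[0,0,0,0,0,0.004,0.3],[0,0,0,0,0,0.006,0.3],[0,0,0,0,0,0.008,0.3],[0,0,0,0,0,0.008,0.3]]]' 50
python3 -m pendant '[[[0,0,0,0,0,0.001,0.3],[0,0,0,0,0,0.002,0.3],[0,0,0,0,0,0.002,0.3]]]' 50
python3 -c "
from h import *
go((.516,.0134),.089,187.9)"
```

```text
time_s: 17.85
ee_pos: [0.5161, 0.0131, 0.095]
orientation: [-0.0, -0.069, 0.998, -0.0]
force: [-0.5, -0.4, -4.6]
width: 0.0582
time_s: 18.15
ee_pos: [0.5169, 0.0132, 0.094]
orientation: [0.001, -0.069, 0.998, -0.0]
force: [0.5, 0.9, 4.7]
width: 0.0583
t 18.15 pos [0.5169 0.0132 0.094 ] yaw -172.09 q [ 0.025  0.327 -0.314  0.929  0.    -0.113] F [0.5 0.9 4.7] w 0.0583
ROW [-0.0002  0.0017  0.0001] [0.0009 0.0004 0.005 ]
```

Run:
```python
from h import *
c=optics.read_camera("scene")
x0,y0=340,200
im=cv2.resize(c["pixels"][y0:y0+85,x0:x0+68,::-1],(680,850),interpolation=cv2.INTER_CUBIC)
im=cv2.convertScaleAbs(im,alpha=1.7)
cv2.imwrite("pics/s7.png",im[170:770])
f=lambda P:((pix(c,P)+.5-[x0,y0])*10-[0,170]).round().astype(int)
print(f(pts(LID,(.516,.0134),7.95,.047)).tolist())
for dz in(.047,.05,.053):print(f(pts(LID,(.516,.0134),7.95,dz+.047)).tolist(),f(pts(BOX,(.516,.0134),7.95,dz)).tolist())
```

```text
[[84, 448], [238, 521], [342, 504], [497, 302], [283, 207]]
[[92, 313], [249, 385], [357, 368], [515, 167], [295, 71]] [[96, 446], [235, 512], [339, 495], [486, 304], [286, 215]]
[[92, 304], [250, 376], [357, 360], [516, 158], [296, 62]] [[96, 438], [235, 503], [340, 487], [487, 296], [287, 206]]
[[93, 295], [251, 368], [358, 351], [517, 149], [297, 53]] [[97, 429], [236, 495], [340, 478], [488, 287], [288, 198]]
```

View pics/s7.png

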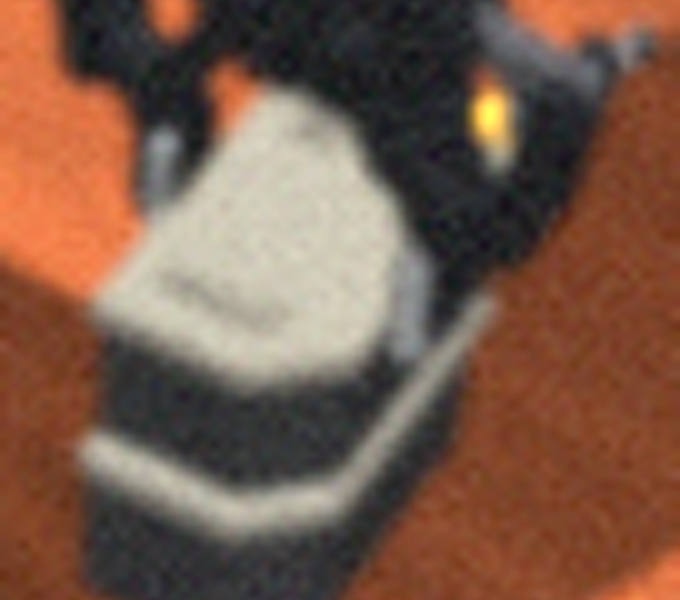

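```bash
cat > ed.py <<'E'
from h import *
from scipy.ndimage import map_coordinates,gaussian_filter
def fit(c,g,L,segs,p0,rng=3.5):
    # p0=(x,y,yaw,z); segs: (i,j,t0,t1); sign +1: bright below; solve dx,dy,dz from edge offsets along normals
    p=np.array(p0,float)
    for it in range(4):
        A=[];b=[]
        for i,j,t0,t1,sg in segs:
            for t in np.linspace(t0,t1,12):
                W=lambda p:pix(c,(lambda P:(1-t)*P[i]+t*P[j])(pts(L,p[:2],p[2],p[3])))[0]
                q=pts(L,p[:2],p[2],p[3]);e=pix(c,q[[i,j]]);d=e[1]-e[0];n=np.array([-d[1],d[0]])/np.hypot(*d)
                if n[1]<0:n=-n
                u=W(p);s=np.arange(-rng,rng+.01,.1)
                v=map_coordinates(g,[u[1]+s*n[1],u[0]+s*n[0]],order=1);gr=np.gradient(v)*sg
                k=np.argmax(gr)
                if k in(0,len(s)-1):continue
                J=[];
                for m,h in((0,1e-4),(1,1e-4),(3,1e-4)):
                    pp=p.copy();pp[m]+=h;J.append(((W(pp)-u)@n)/h)
                A.append(J);b.append(s[k])
        A=np.array(A);b=np.array(b)
        w=np.abs(b-np.median(b))<2.5
        dx,*_=np.linalg.lstsq(A[w],b[w],rcond=None);p[[0,1,3]]+=dx;rng=2.5
    print(p.round(4),"res px",np.std(b[w]-A[w]@dx).round(2),len(b))
    return p
E
python3 - <<'E'
from ed import *
c=optics.read_camera("scene");g=gaussian_filter(c["pixels"].astype(float).mean(2),.6)
print("body bottom");fit(c,g,BOX,[(0,1,.1,.9,1),(1,2,.15,.85,1),(2,3,.15,.7,1)],(.516,.0134,7.95,.05))
print("lid lower edge");fit(c,g,LID,[(0,1,.1,.9,-1),(1,2,.15,.85,-1),(2,3,.15,.9,-1)],(.516,.0134,7.95,.04))
print("full plate lower");fit(c,g,LID,[(0,1,.1,.9,-1),(1,2,.15,.85,-1),(2,3,.6,.62,-1)],(.516,.0134,7.95,.09))
E
```

```text
body bottom
[ 0.4698 -0.0175  7.95   -0.0093] res px 0.3 36
lid lower edge
[0.5763 0.0522 7.95   0.1235] res px 0.31 36
full plate lower
[1.20973522e+08 8.15494693e+07 7.95000000e+00 1.58080460e+08] res px 0.42 36
```

```bash
sed -i 's/for m,h in((0,1e-4),(1,1e-4),(3,1e-4))/for m,h in((0,1e-4),(1,1e-4))/; s/p\[\[0,1,3\]\]+=dx/p[[0,1]]+=dx/' ed.py
python3 - <<'E'
from ed import *
c=optics.read_camera("scene");g=gaussian_filter(c["pixels"].astype(float).mean(2),.6)
print("lid lower edge");fit(c,g,LID,[(0,1,.1,.9,-1),(1,2,.15,.85,-1),(2,3,.15,.9,-1)],(.516,.0134,7.95,.04))
for z in(.05,.053):
  print("body bottom");fit(c,g,BOX,[(0,1,.1,.9,1),(1,2,.15,.85,1),(2,3,.15,.7,1)],(.516,.0134,7.95,z))
  print("full plate lower");fit(c,g,LID,[(0,1,.1,.9,-1),(1,2,.15,.85,-1)],(.516,.0134,7.95,z+.04))
print(env.get_obs()["time_s"])
E
```

```text
lid lower edge
[0.515 0.012 7.95  0.04 ] res px 0.35 36
body bottom
[0.5141 0.0105 7.95   0.05  ] res px 0.3 36
full plate lower
[0.5127 0.0129 7.95   0.09  ] res px 0.46 24
body bottom
[0.5162 0.012  7.95   0.053 ] res px 0.32 36
full plate lower
[0.5154 0.0131 7.95   0.093 ] res px 0.49 24
18.3
```

```bash
python3 -m pendant '[[[0,0,0,-0.0005,0.0005,0,0.3],[0,0,0,-0.001,0.001,0,0.3],[0,0,0,-0.001,0.001,0,0.3]]]' 50
python3 -m pendant '[[[0,0,0,0,0,0.001,0.3],[0,0,0,0,0,0.001,0.3]]]' 50
```

```text
time_s: 18.6
ee_pos: [0.5173, 0.0136, 0.0937]
orientation: [0.0, -0.069, 0.998, -0.001]
force: [-0.2, -3.8, 6.2]
width: 0.0587
time_s: 18.8
ee_pos: [0.5174, 0.0135, 0.0934]
orientation: [0.001, -0.069, 0.998, -0.001]
force: [-2.4, -4.5, 14.3]
width: 0.0586
```

```bash
python3 -m pendant '[[[0,0,0,0,-0.001,0,0.3],[0,0,0,0,-0.001,0,0.3]]]' 50
python3 -m pendant '[[[0,0,0,0,-0.001,0,0.3],[0,0,0,0,-0.001,0,0.3]]]' 50
python3 - <<'E'
from ed import *
c=optics.read_camera("scene");g=gaussian_filter(c["pixels"].astype(float).mean(2),.6)
x0,y0=340,200
im=cv2.resize(c["pixels"][y0:y0+85,x0:x0+68,::-1],(680,850),interpolation=cv2.INTER_CUBIC)
im=cv2.convertScaleAbs(im,alpha=1.7)
cv2.imwrite("pics/s8.png",im[170:770])
print("lid lower edge");fit(c,g,LID,[(0,1,.1,.9,-1),(1,2,.15,.85,-1),(2,3,.15,.9,-1)],(.516,.0134,7.95,.04))
for z in(.05,):
  print("body bottom");fit(c,g,BOX,[(0,1,.1,.9,1),(1,2,.15,.85,1),(2,3,.15,.7,1)],(.516,.0134,7.95,z))
E
```

```text
time_s: 19.0
ee_pos: [0.5174, 0.0132, 0.0935]
orientation: [0.001, -0.069, 0.998, 0.0]
force: [-2.9, -0.2, 14.1]
width: 0.0586
time_s: 19.2
ee_pos: [0.5175, 0.013, 0.0935]
orientation: [0.001, -0.069, 0.998, 0.001]
force: [-3.8, 4.1, 14.4]
width: 0.0584
lid lower edge
[0.5147 0.0123 7.95   0.04  ] res px 0.32 36
body bottom
[0.515  0.0111 7.95   0.05  ] res px 0.32 36
```

View pics/s8.png

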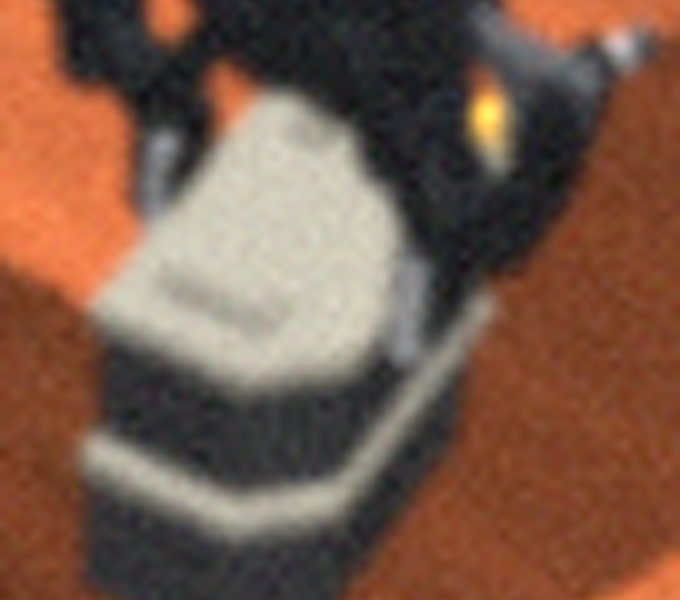

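```bash
sed 's/for m,h in((0,1e-4),(1,1e-4))/for m,h in((0,1e-4),(1,1e-4),(2,.1))/; s/p\[\[0,1\]\]+=dx/p[[0,1,2]]+=dx/' ed.py > ed3.py
python3 - <<'E'
from ed3 import *
G=0
for _ in range(3): 
    c=optics.read_camera("scene");G=G+c["pixels"].astype(float).mean(2)/3
g=gaussian_filter(G,.6)
print("lid lower edge");fit(c,g,LID,[(0,1,.1,.9,-1),(1,2,.15,.85,-1),(2,3,.15,.9,-1)],(.516,.0134,7.95,.04))
print("box bottom");fit(c,g,BOX,[(0,1,.1,.9,1),(1,2,.15,.85,1),(2,3,.15,.9,1)],(.516,.0134,7.95,.0))
for z in(.05,):
  print("body bottom");fit(c,g,BOX,[(0,1,.1,.9,1),(1,2,.15,.85,1),(2,3,.15,.7,1)],(.516,.0134,7.95,z))
  print("full plate lower");fit(c,g,LID,[(0,1,.1,.9,-1),(1,2,.15,.85,-1)],(.516,.0134,7.95,z+.04))
E
```

```text
lid lower edge
[0.5152 0.0124 8.3795 0.04  ] res px 0.23 36
box bottom
[ 0.5195  0.0137 11.2154  0.    ] res px 0.44 35
body bottom
[0.5151 0.0112 6.9204 0.05  ] res px 0.24 36
full plate lower
[0.5137 0.012  9.0238 0.09  ] res px 0.41 24
```

```bash
python3 -m pendant '[[[0,0,0,0,0,-0.003,0.3],[0,0,0,0,0,-0.006,0.3],[0,0,0,0,0.0023,-0.006,0.3],[0,0,0,0,0.0023,-0.006,0.3]]]' 50
python3 - <<'E'
from ed import *
go((.516,.0134),.089,187.9)
c=optics.read_camera("scene");g=gaussian_filter(c["pixels"].astype(float).mean(2),.6)
fit(c,g,LID,[(0,1,.1,.9,-1),(1,2,.15,.85,-1),(2,3,.15,.9,-1)],(.516,.0134,7.95,.04))
fit(c,g,BOX,[(0,1,.1,.9,1),(1,2,.15,.85,1),(2,3,.15,.7,1)],(.516,.0134,7.95,.055))
E
python3 -m pendant '[[[0,0,0,0,0,0.002,0.3],[0,0,0,0,0,0.004,0.3],[0,0,0,0,0,0.005,0.3],[0,0,0,0,0,0.005,0.3]]]' 50
```

```text
time_s: 19.8
ee_pos: [0.5167, 0.0147, 0.0979]
orientation: [-0.0, -0.069, 0.998, -0.0]
force: [0.7, 0.8, -5.2]
width: 0.0584
t 19.8 pos [0.5167 0.0147 0.0979] yaw -172.1 q [ 0.028  0.324 -0.306  0.942 -0.    -0.11 ] F [ 0.7  0.8 -5.2] w 0.0584
ROW [ 0.     -0.0008  0.0001] [ 0.0009 -0.0011  0.0089]
[0.5144 0.0126 7.95   0.04  ] res px 0.34 36
[0.5149 0.0129 7.95   0.055 ] res px 0.31 36
time_s: 20.25
ee_pos: [0.5169, 0.0145, 0.093]
orientation: [-0.0, -0.069, 0.998, -0.0]
force: [0.1, -0.3, -6.1]
width: 0.0588
```

Already below the earlier contact height with no load. Continuing down.

```bash
python3 -m pendant '[[[0,0,0,0,0,0.001,0.3],[0,0,0,0,0,0.002,0.3],[0,0,0,0,0,0.003,0.3],[0,0,0,0,0,0.003,0.3]]]' 50
```

```text
time_s: 20.65
ee_pos: [0.518, 0.0146, 0.0911]
orientation: [0.001, -0.069, 0.998, -0.0]
force: [2.5, 1.4, 4.9]
width: 0.0587
```

```bash
python3 -m pendant '[[[0,0,0,0,0,0.0005,0.3],[0,0,0,0,0,0.001,0.3],[0,0,0,0,0,0.001,0.3]]]' 50
```

```text
time_s: 20.95
ee_pos: [0.5184, 0.0146, 0.0909]
orientation: [0.002, -0.069, 0.998, -0.0]
force: [0.5, 1.7, 11.6]
width: 0.0587
```

Run:
```python
from ed import *
c=optics.read_camera("scene");g=gaussian_filter(c["pixels"].astype(float).mean(2),.6)
x0,y0=340,200
im=cv2.resize(c["pixels"][y0:y0+85,x0:x0+68,::-1],(680,850),interpolation=cv2.INTER_CUBIC)
im=cv2.convertScaleAbs(im,alpha=1.7)
cv2.imwrite("pics/s9.png",im[170:770])
fit(c,g,LID,[(0,1,.1,.9,-1),(1,2,.15,.85,-1),(2,3,.15,.9,-1)],(.516,.0134,7.95,.04))
for z in(.047,.05):
  fit(c,g,BOX,[(0,1,.1,.9,1),(1,2,.15,.85,1),(2,3,.15,.7,1)],(.516,.0134,7.95,z))
```

```text
[0.5162 0.0132 7.95   0.04  ] res px 0.37 36
[0.5149 0.0118 7.95   0.047 ] res px 0.46 36
[0.5171 0.0133 7.95   0.05  ] res px 0.45 36
```

View pics/s9.png

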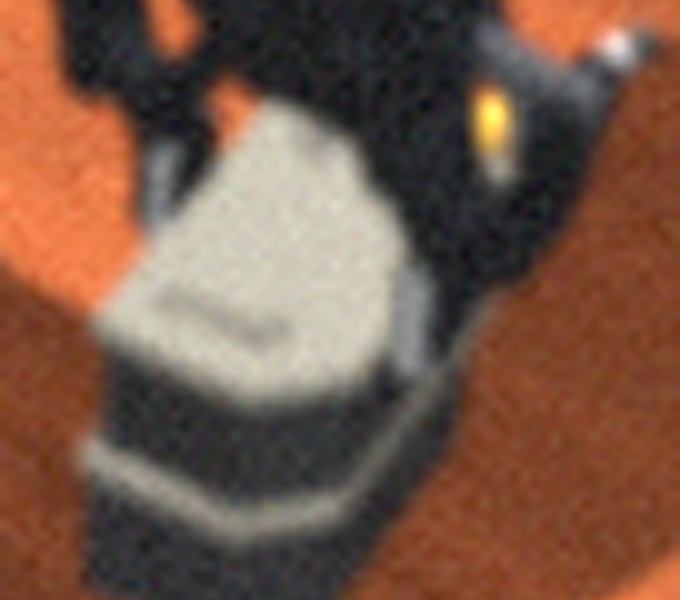

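```bash
python3 -m pendant '[[[0,0,0,0,0,-0.001,0.3],[0,0,0,0,0,-0.002,0.2],[0,0,0,0,0,-0.002,0],[0,0,0,0,0,-0.002,-0.2],[0,0,0,0,0,-0.002,-0.5],[0,0,0,0,0,-0.002,-1],[0,0,0,0,0,-0.002,-1],[0,0,0,0,0,-0.002,-1]]]' 50
python3 -m pendant '[[[0,0,0,0,0,-0.02,-1],[0,0,0,0,0,-0.05,-1],[0,0,0,0,0,-0.1,-1],[0,0,0,0.05,0,-0.13,-1],[0,0,0,0.1,0,-0.13,-1],[0,0,0,0.15,0,-0.13,-1],[0,0,0,0.2,0,-0.13,-1],[0,0,0,0.22,0,-0.13,-1]]]' 50
python3 - <<'E'
from ed import *
A=[]
for n,x0,y0 in(("scene",340,210),("top",235,220)):
    c=optics.read_camera(n)
    im=cv2.resize(c["pixels"][y0:y0+75,x0:x0+50+15,::-1],(390,450),interpolation=cv2.INTER_CUBIC)
    A.append(cv2.convertScaleAbs(im,alpha=1.3))
    if n=="scene":
        g=gaussian_filter(c["pixels"].astype(float).mean(2),.5)
        fit(c,g,LID,[(0,1,.1,.9,-1),(1,2,.15,.85,-1),(2,3,.15,.9,-1)],(.516,.0134,7.95,.04))
        for z in(.047,.05):
          fit(c,g,BOX,[(0,1,.1,.9,1),(1,2,.15,.85,1),(2,3,.15,.9,1)],(.516,.0134,7.95,z))
          fit(c,g,LID,[(0,1,.1,.9,-1),(1,2,.15,.85,-1),(2,3,.15,.9,-1)],(.516,.0134,7.95,z+.04))
    else:
        hsv=cv2.cvtColor(c["pixels"],cv2.COLOR_RGB2HSV)
        m=((hsv[:,:,1]<75)&(hsv[:,:,2]>75)).astype(np.uint8)*255
        k=np.zeros_like(m);k[215:297,243:303]=m[215:297,243:303]
        k=cv2.morphologyEx(k,cv2.MORPH_CLOSE,np.ones((3,3)))
        for z in(.094,.097):print(rect(c,k,z))
cv2.imwrite("pics/q.png",np.hstack(A))
E
```

```text
time_s: 21.8
ee_pos: [0.5167, 0.0145, 0.0911]
orientation: [-0.0, -0.069, 0.998, -0.0]
force: [-0.1, 0.8, -0.7]
width: 0.0855
time_s: 22.6
ee_pos: [0.2952, -0.0159, 0.221]
orientation: [-0.001, -0.069, 0.998, -0.0]
force: [0.9, -0.1, 0.1]
width: 0.0855
[0.5167 0.0135 7.95   0.04  ] res px 0.54 36
[0.5147 0.0116 7.95   0.047 ] res px 0.43 36
[0.5135 0.0117 7.95   0.087 ] res px 0.39 36
[0.5169 0.0131 7.95   0.05  ] res px 0.41 36
[0.5158 0.0132 7.95   0.09  ] res px 0.38 36
(array([0.5135547 , 0.01311462], dtype=float32), np.float32(8.001475), (102.24031066894531, 63.2174072265625), array([ 5.8,  2.2,  3.2, 14.6]))
(array([0.5131484 , 0.01287612], dtype=float32), np.float32(8.001477), (101.97547912597656, 63.05366134643555), array([ 5.8,  2.2,  3.2, 14.6]))
```

View pics/q.png

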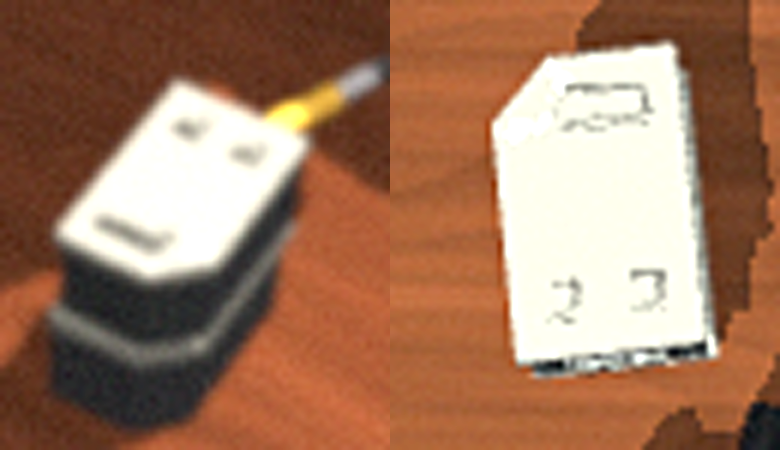

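Run:
```python
from ed import *
def topfit(path,c,z):
    im=cv2.imread(path) if path else c["pixels"][:,:,::-1]
    g=gaussian_filter(255-im[:,:,0].astype(float)*0+im[:,:,0].astype(float),.5)
    # far edge, cut, +y side: outside dark (n points down = towards inside for far edge)
    return g
c=optics.read_camera("top")
im=cv2.resize(c["pixels"][222:292,245:305,::-1],(600,700),interpolation=cv2.INTER_NEAREST)[:600]
for z,col in((.094,(0,0,255)),(.097,(255,0,0))):
    for q in ((pix(c,pts(LID,(.516,.0134),7.95,z))+.5-[245,222])*10).astype(int):cv2.drawMarker(im,tuple(int(v) for v in q),col,0,12,1)
    print(z,((pix(c,pts(LID,(.516,.0134),7.95,z))+.5-[245,222])*10).round().tolist())
cv2.imwrite("pics/q2.png",im)
c=optics.read_camera("scene")
im=cv2.resize(c["pixels"][218:285,342:398,::-1],(504,603),interpolation=cv2.INTER_CUBIC)[:600]
for z,col in((.047,(0,0,255)),(.050,(255,0,0))):
  for h,L in((.047,LID),(.04,LID),(0,BOX)):
    for q in ((pix(c,pts(L,(.516,.0134),7.95,z+h))+.5-[342,218])*9).astype(int):cv2.drawMarker(im,tuple(int(v) for v in q),col,0,8,1)
for h,L in((.047,LID),(.04,LID),(0,BOX)):
    for q in ((pix(c,pts(L,(.516,.0134),7.95,h))+.5-[342,218])*9).astype(int):cv2.drawMarker(im,tuple(int(v) for v in q),(0,255,0),0,8,1)
cv2.imwrite("pics/q3.png",im)
```

```text
0.094 [[382.0, 51.0], [163.0, 76.0], [79.0, 179.0], [120.0, 585.0], [437.0, 548.0]]
0.097 [[381.0, 48.0], [162.0, 73.0], [77.0, 177.0], [118.0, 584.0], [436.0, 547.0]]
```

View pics/q2.png

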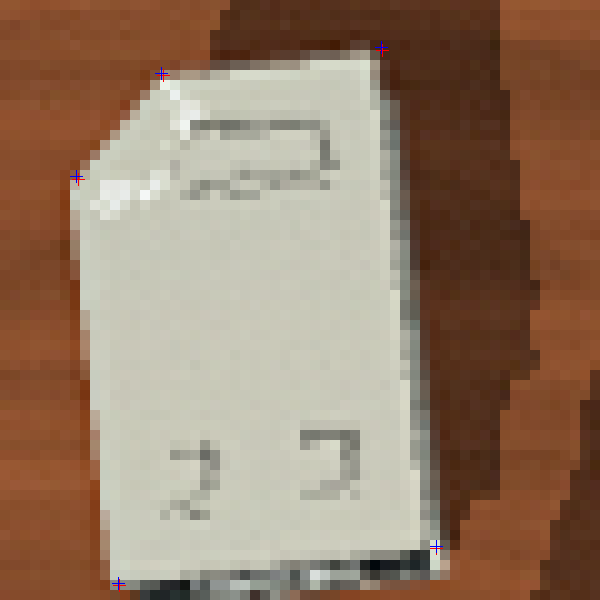

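View pics/q3.png

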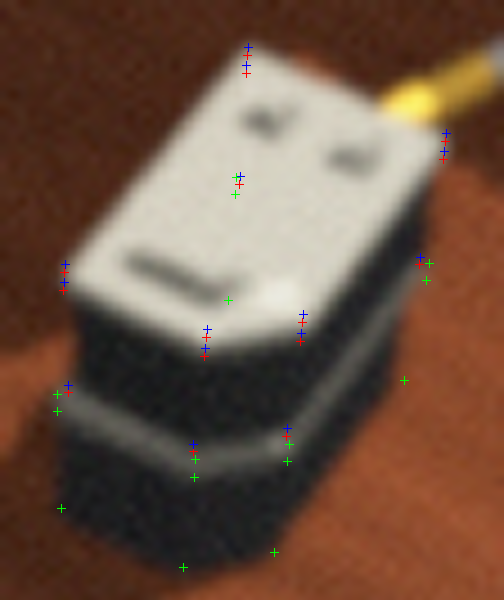

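```bash
cat > tri.py <<'E'
from ed3 import *
ct=optics.read_camera("top");cs=optics.read_camera("scene")
def G(im):return gaussian_filter(im.astype(float).mean(2),.5)
def edges(c,g,L,p,segs,name):
    print(name,end=" ");return fit(c,g,L,segs,p)
LIDS="full plate top outline"
E
python3 - <<'E'
from tri import *
t0=G(cv2.imread("pics/top0.png"));s0=G(cv2.imread("pics/scene0.png"));s2=G(cv2.imread("pics/full_scene2.png"))
t1=G(ct["pixels"]);s1=G(cs["pixels"])
# sanity: pixel corners of predicted outlines for choosing the visible silhouettes
for nm,p in(("full0",(.4792,.1998,145.3,.047)),("lid0",(.5101,-.2302,121,.013)),("full1",(.5155,.0145,8,.094))):
    print(nm,"scene",pix(cs,pts(LID,p[:2],p[2],p[3])).round(0).tolist())
E
python3 - <<'E'
import cv2,numpy as np
s=cv2.imread("pics/scene0.png")
A=[cv2.resize(s[y-35:y+35,x-40:x+40],(400,350),interpolation=cv2.INTER_CUBIC) for x,y in((443,290),(296,219))]
t=cv2.imread("pics/full_scene2.png")
A.append(cv2.resize(t[250-35:250+35,370-40:370+40],(400,350),interpolation=cv2.INTER_CUBIC))
cv2.imwrite("pics/r.png",np.vstack([np.hstack(A[:2])]))
E
```

```text
full0 scene [[468.0, 290.0], [460.0, 276.0], [450.0, 272.0], [419.0, 279.0], [429.0, 298.0]]
lid0 scene [[312.0, 227.0], [315.0, 216.0], [310.0, 211.0], [282.0, 208.0], [277.0, 223.0]]
full1 scene [[349.0, 248.0], [365.0, 255.0], [376.0, 253.0], [391.0, 233.0], [369.0, 224.0]]
```

View pics/r.png

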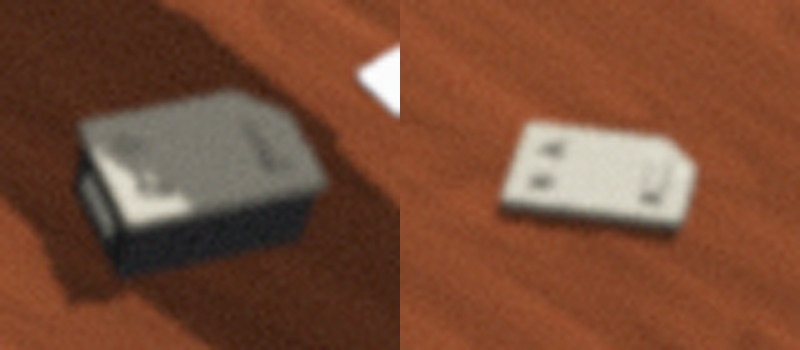

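```bash
cat > tri.py <<'E'
from h import *
from scipy.ndimage import map_coordinates,gaussian_filter
def fit(c,g,p0,segs,rng=3.0,L=LID):
    p=np.array(p0,float)
    for it in range(5):
        A=[];b=[]
        Q=lambda p:pix(c,pts(L,p[:2],p[2],p[3]))
        q=Q(p);ctr=q.mean(0)
        for i,j in segs:
            d=q[j]-q[i];n=np.array([-d[1],d[0]])/np.hypot(*d)
            if n@(ctr-q[i])<0:n=-n
            for t in np.linspace(.12,.88,16):
                W=lambda p:(1-t)*Q(p)[i]+t*Q(p)[j]
                u=W(p);s=np.arange(-rng,rng+.01,.1)
                v=map_coordinates(g,[u[1]+s*n[1],u[0]+s*n[0]],order=1)
                k=np.argmax(np.gradient(v))
                J=[]
                for m,h in((0,1e-4),(1,1e-4)):
                    pp=p.copy();pp[m]+=h;J.append(((W(pp)-u)@n)/h)
                A.append(J);b.append(s[k])
        A=np.array(A);b=np.array(b);w=np.abs(b-np.median(b))<2
        dx,*_=np.linalg.lstsq(A[w],b[w],rcond=None);p[:2]+=dx;rng=2
    return p[:2]*1000,np.std(b[w]-A[w]@dx)
G=lambda im:gaussian_filter(im[:,:,:].astype(float)[:,:,2 if 0 else slice(0,3)].min(2),.5)
E
python3 - <<'E'
from tri import *
ct=optics.read_camera("top");cs=optics.read_camera("scene")
R_=cv2.imread
t0,s0,t2,s2=[G(R_(f"pics/{n}.png")) for n in("top0","scene0","full_top2","full_scene2")]
t1,s1=G(ct["pixels"]),G(cs["pixels"])
def rep(n,ti,si,p,ts,ss,zs):
    for z in zs:
        a,ra=fit(ct,ti,(*p,z),ts);b,rb=fit(cs,si,(*p,z),ss)
        print(n,z,"top",a.round(1),round(ra,2),"scene",b.round(1),round(rb,2),"disp",(b-a).round(1))
rep("full0",t0,s0,(.4792,.1998,145.3),[(0,1),(2,3),(3,4),(4,0)],[(1,2),(2,3)],[.047])
rep("lid0",t0,s0,(.5101,-.2302,121),[(0,1),(2,3),(3,4),(4,0)],[(1,2),(2,3),(3,4)],[.013])
rep("lid2",t2,s2,(.516,.0134,7.95),[(0,1),(1,2),(2,3),(4,0)],[(3,4),(4,0)],[.047,.05])
rep("full1",t1,s1,(.516,.0134,7.95),[(0,1),(1,2),(2,3)],[(3,4),(4,0)],[.094,.097,.1])
E
```

```text
full0 0.047 top [478.9 200. ] 0.18 scene [481.5 198.4] 0.34 disp [ 2.6 -1.6]
lid0 0.013 top [ 510.  -230.1] 0.18 scene [ 511.1 -232.5] 0.34 disp [ 1.1 -2.4]
lid2 0.047 top [515.   13.6] 0.27 scene [514.2  11.2] 0.27 disp [-0.7 -2.5]
lid2 0.05 top [514.4  13.4] 0.29 scene [516.7  12.9] 0.25 disp [ 2.3 -0.5]
full1 0.094 top [515.2  14.8] 0.26 scene [513.5  12.5] 0.27 disp [-1.7 -2.4]
full1 0.097 top [514.7  14.5] 0.24 scene [516.1  14.1] 0.27 disp [ 1.5 -0.4]
full1 0.1 top [514.2  14.2] 0.26 scene [518.7  15.9] 0.27 disp [4.6 1.6]
```

Cross-view triangulation, calibrated on the boxes at their known bench heights, puts the lid about 2 mm too high and about 2.2 mm toward -x of the box mouth. So it is probably caught on the plug's shoulder, and the closed box has locked onto a lid that isn't home. The lid has to be home first, so I'll lift the closed box off, set it aside and fix the lid.

```bash
python3 -m pendant '[[[0,0,0,-0.05,0,0,-1],[0,0,0,-0.1,0,0,-1],[0,0,0,-0.15,0,0,-1],[0,0,0,-0.2,0,0,-1],[0,0,0,-0.22,0,0.03,-1],[0,0,0,-0.22,0,0.08,-1],[0,0,0,-0.22,0,0.11,-1],[0,0,0,-0.22,0,0.13,-1],[0,0,0,-0.22,0,0.13,-1]]]' 50
python3 -m pendant '[[[0,0,0,0,0,0,-0.3],[0,0,0,0,0,0,0],[0,0,0,0,0,0,0.3],[0,0,0,0,0,0,0.3],[0,0,0,0,0,0,0.3],[0,0,0,0,0,0,0.3]]]' 50
python3 -m pendant '[[[0,0,0,0,0,-0.002,0.3],[0,0,0,0,0,-0.005,0.3],[0,0,0,0,0,-0.01,0.3],[0,0,0,0,0,-0.02,0.3],[0,0,0,0,0,-0.03,0.3],[0,0,0,0,0,-0.05,0.3],[0,0,0,0,0,-0.06,0.3],[0,0,0,0,0,-0.06,0.3]]]' 50
python3 - <<'E'
from h import *
go((.479,.1995),.1,325.3)
c=optics.read_camera("scene")
x0,y0=332,180
im=cv2.resize(c["pixels"][y0:y0+100,x0:x0+80,::-1],(480,600),interpolation=cv2.INTER_CUBIC)
cv2.imwrite("pics/u.png",cv2.convertScaleAbs(im,alpha=1.5))
E
```

```text
time_s: 23.9
ee_pos: [0.5154, 0.0147, 0.0878]
orientation: [-0.003, -0.069, 0.998, 0.0]
force: [-0.3, 0.3, 0.3]
width: 0.0854
time_s: 24.5
ee_pos: [0.5181, 0.0147, 0.0927]
orientation: [0.002, -0.069, 0.998, 0.0]
force: [0.6, 1.0, 7.4]
width: 0.0586
time_s: 25.3
ee_pos: [0.518, 0.0145, 0.1531]
orientation: [0.002, -0.069, 0.998, -0.0]
force: [-0.4, 0.4, -5.0]
width: 0.0585
t 25.3 pos [0.518  0.0145 0.1531] yaw -172.1 q [ 0.028  0.277 -0.218  1.073 -0.    -0.11 ] F [-0.4  0.4 -5. ] w 0.0585
ROW [-4.0000e-03  9.0000e-04 -2.3981e+00] [0.0134 0.1886 0.053 ]
```

View pics/u.png

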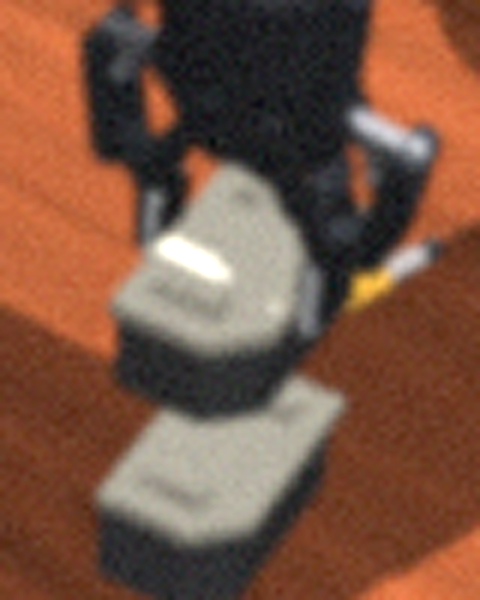

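```bash
python3 -m pendant '[[[0,0,0,0,0.02,0,0.3],[0,0,0,0,0.05,0,0.3],[0,0,0,0,0.09,0,0.3],[0,0,0,0,0.13,0,0.3],[0,0,0,0,0.155,0,0.3],[0,0,0,0,0.17,0.02,0.3],[0,0,0,0,0.17,0.05,0.3],[0,0,0,0,0.17,0.08,0.3],[0,0,0,0,0.17,0.1,0.3],[0,0,0,0,0.17,0.104,0.3]]]' 50
python3 -m pendant '[[[0,0,0,0,0,0.001,0.3],[0,0,0,0,0,0.002,0.3],[0,0,0,0,0,0.003,0.3],[0,0,0,0,0,0.004,0.3],[0,0,0,0,0,0.004,0.3]]]' 50
```

```text
time_s: 26.35
ee_pos: [0.491, 0.1822, 0.0447]
orientation: [-0.003, -0.069, 0.998, -0.001]
force: [-6.9, -1.7, 9.7]
width: 0.0589
time_s: 26.85
ee_pos: [0.4936, 0.1829, 0.0444]
orientation: [0.0, -0.069, 0.998, 0.0]
force: [-5.6, -1.7, 8.3]
width: 0.0587
```

```bash
python3 -m pendant '[[[0,0,0,0,0,-0.001,0.2],[0,0,0,0,0,-0.001,0],[0,0,0,0,0,-0.001,-0.2],[0,0,0,0,0,-0.001,-0.5],[0,0,0,0,0,-0.001,-1],[0,0,0,0,0,-0.001,-1],[0,0,0,0,0,-0.03,-1],[0,0,0,0,0,-0.07,-1],[0,0,0,0,0,-0.11,-1],[0,0,0,0.05,0.0,-0.13,-1]]]' 50
python3 -m pendant '[[[0,0,0,0.05,0,0,-1],[0,0,0,0.1,0,0,-1],[0,0,0,0.12,0,0,-1]]]' 50
python3 - <<'E'
from tri import *
ct=optics.read_camera("top");cs=optics.read_camera("scene")
cv2.imwrite("pics/v_t.png",ct["pixels"][:,:,::-1]);cv2.imwrite("pics/v_s.png",cs["pixels"][:,:,::-1])
t1,s1=G(ct["pixels"]),G(cs["pixels"])
def rep(n,ti,si,p,ts,ss,zs):
    for z in zs:
        a,ra=fit(ct,ti,(*p,z),ts);b,rb=fit(cs,si,(*p,z),ss)
        print(n,z,"top",a.round(1),round(ra,2),"scene",b.round(1),round(rb,2),"disp",(b-a).round(1))
rep("full",t1,s1,(.491,.183,7.95),[(0,1),(1,2),(2,3),(4,0)],[(3,4),(4,0)],[.047])
rep("lid",t1,s1,(.516,.0134,7.95),[(0,1),(1,2),(2,3),(4,0)],[(3,4),(4,0)],[.047,.05])
go((.5,0),.1,187.9)
A=[cv2.resize(i,(390,390),interpolation=cv2.INTER_CUBIC) for i in(cs["pixels"][215:280,340:405,::-1],ct["pixels"][225:290,240:305,::-1])]
cv2.imwrite("pics/v.png",cv2.convertScaleAbs(np.hstack(A),alpha=1.4))
E
```

```text
time_s: 27.85
ee_pos: [0.4532, 0.1782, 0.1754]
orientation: [0.004, -0.068, 0.998, 0.001]
force: [0.1, 1.1, 1.3]
width: 0.0852
time_s: 28.15
ee_pos: [0.3246, 0.1588, 0.1717]
orientation: [-0.001, -0.069, 0.998, -0.0]
force: [0.7, -0.7, -0.1]
width: 0.0855
full 0.047 top [490.4 182.9] 0.3 scene [491.5 181.8] 0.24 disp [ 1.1 -1.1]
lid 0.047 top [514.7  13.7] 0.29 scene [514.   11.4] 0.32 disp [-0.7 -2.3]
lid 0.05 top [514.2  13.4] 0.3 scene [516.6  13.3] 0.39 disp [ 2.4 -0.1]
t 28.25 pos [0.3261 0.1593 0.1721] yaw -172.04 q [ 0.454  0.007 -0.496  1.069  0.     0.315] F [ 0.8  0.6 -0.4] w 0.0852
ROW [-0.0001 -0.0003  0.0011] [-0.1501 -0.1819  0.0721]
```

View pics/v.png

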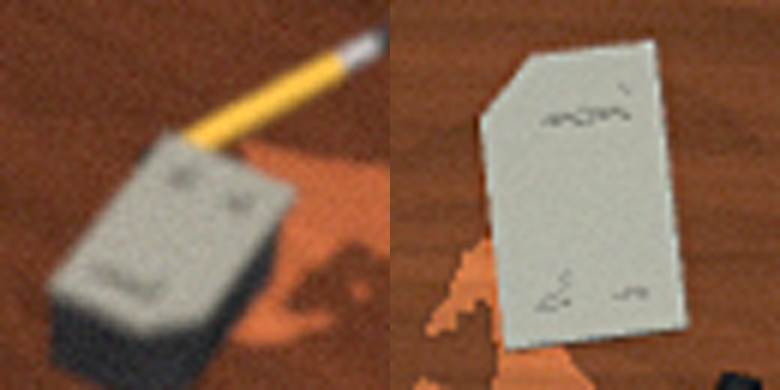

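View pics/v_t.png

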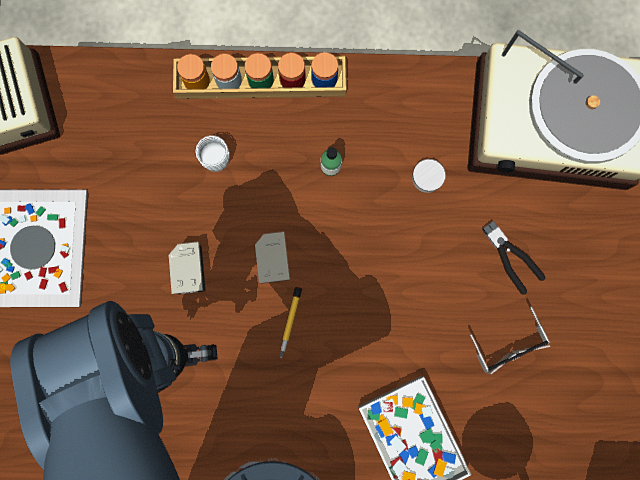

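With the closed box now at the same yaw on the bench as a reference, the lid's height comes out about 1.8 mm too high. It isn't home, so I'll regrip it and shift it toward +x.

```bash
python3 -m pendant '[[[0,0,0,-0.04,-0.04,0,-1],[0,0,0,-0.08,-0.08,0,-1],[0,0,0,-0.11,-0.11,0,-1],[0,0,0,-0.14,-0.14,0,-1],[0,0,0,-0.168,-0.17,0,-1],[0,0,0,-0.168,-0.17,0.03,-1],[0,0,0,-0.168,-0.17,0.07,-1],[0,0,0,-0.168,-0.17,0.1,-1],[0,0,0,-0.168,-0.17,0.112,-1],[0,0,0,-0.168,-0.17,0.112,-1]]]' 30
python3 -c "
from h import *
go((.516,.0140),.058,187.9)"
```

```text
time_s: 29.25
ee_pos: [0.5182, 0.0145, 0.0584]
orientation: [-0.001, -0.069, 0.998, -0.0]
force: [-0.1, 0.1, 0.8]
width: 0.0853
t 29.25 pos [0.5182 0.0145 0.0584] yaw -172.1 q [ 0.028  0.369 -0.356  0.849 -0.    -0.11 ] F [-0.1  0.1  0.8] w 0.0853
ROW [ 0.0001 -0.0028 -0.0001] [ 0.0023 -0.0002  0.0004]
```

```bash
python3 -m pendant '[[[0,0,0,0,0,0,-0.3],[0,0,0,0,0,0,0],[0,0,0,0,0,0,0.3],[0,0,0,0,0,0,0.3],[0,0,0,0,0,0,0.3]]]' 30
python3 -m pendant '[[[0,0,0,0,0,-0.002,0.3],[0,0,0,0,0,-0.002,0.3],[0,0,0,-0.001,0,-0.002,0.3],[0,0,0,-0.002,0,-0.002,0.3],[0,0,0,-0.002,0,-0.002,0.3]]]' 30
python3 -m pendant '[[[0,0,0,0,0,0.001,0.3],[0,0,0,0,0,0.002,0.3],[0,0,0,0,0,0.002,0.3]]]' 30
python3 -m pendant '[[[0,0,0,0,0,0.001,0.3],[0,0,0,0,0,0.002,0.3],[0,0,0,0,0,0.002,0.3]]]' 30
```

```text
time_s: 29.75
ee_pos: [0.5199, 0.0148, 0.062]
orientation: [0.002, -0.069, 0.998, -0.0]
force: [-1.0, -0.9, 4.7]
width: 0.0573
time_s: 30.25
ee_pos: [0.5204, 0.015, 0.062]
orientation: [-0.0, -0.069, 0.998, -0.0]
force: [-2.6, -0.4, 5.5]
width: 0.0571
time_s: 30.55
ee_pos: [0.5205, 0.015, 0.0616]
orientation: [0.0, -0.069, 0.998, -0.0]
force: [-7.8, -0.8, 24.3]
width: 0.0571
time_s: 30.85
ee_pos: [0.5206, 0.015, 0.0612]
orientation: [0.001, -0.069, 0.998, -0.0]
force: [-14.1, 0.2, 45.2]
width: 0.0574
```

```bash
python3 -m pendant '[[[0,0,0,0,0,-0.003,0.3],[0,0,0,0,0,-0.004,0.2],[0,0,0,0,0,-0.004,0],[0,0,0,0,0,-0.004,-0.5],[0,0,0,0,0,-0.004,-1],[0,0,0,0,0,-0.004,-1],[0,0,0,0,0,-0.004,-1]]]' 30
python3 - <<'E'
from ed import *
go((.516,.0140),.058,187.9)
c=optics.read_camera("scene")
x0,y0=340,200
im=cv2.resize(c["pixels"][y0:y0+85,x0:x0+68,::-1],(680,850),interpolation=cv2.INTER_CUBIC)
im=cv2.convertScaleAbs(im,alpha=1.7)
cv2.imwrite("pics/w.png",im[170:770])
E
```

```text
time_s: 31.55
ee_pos: [0.5204, 0.015, 0.0616]
orientation: [-0.0, -0.069, 0.998, -0.0]
force: [-0.2, 0.2, -1.5]
width: 0.0851
t 31.55 pos [0.5204 0.015  0.0616] yaw -172.1 q [ 0.029  0.367 -0.349  0.856 -0.    -0.109] F [-0.2  0.2 -1.5] w 0.0851
ROW [ 0.     -0.0006  0.0001] [ 0.0045 -0.0004  0.0036]
```

View pics/w.png

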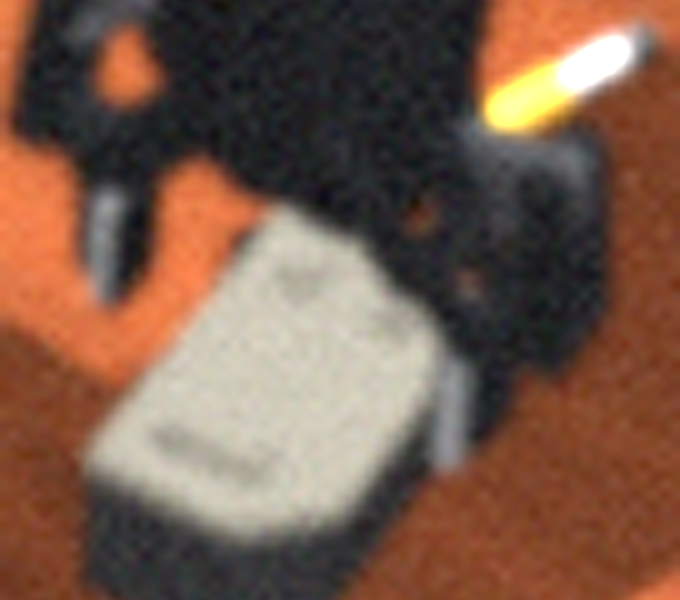

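```bash
python3 -m pendant '[[[0,0,0,0,0,-0.03,-1],[0,0,0,0,0,-0.07,-1],[0,0,0,0.05,0,-0.1,-1],[0,0,0,0.1,0,-0.1,-1],[0,0,0,0.15,0,-0.1,-1],[0,0,0,0.19,0,-0.1,-1],[0,0,0,0.2,0,-0.1,-1]]]' 30
python3 - <<'E'
from tri import *
ct=optics.read_camera("top");cs=optics.read_camera("scene")
cv2.imwrite("pics/x_t.png",ct["pixels"][:,:,::-1]);cv2.imwrite("pics/x_s.png",cs["pixels"][:,:,::-1])
t1,s1=G(ct["pixels"]),G(cs["pixels"])
def rep(n,ti,si,p,ts,ss,zs):
    for z in zs:
        a,ra=fit(ct,ti,(*p,z),ts);b,rb=fit(cs,si,(*p,z),ss)
        print(n,z,"top",a.round(1),round(ra,2),"scene",b.round(1),round(rb,2),"disp",(b-a).round(1))
rep("full",t1,s1,(.491,.183,7.95),[(0,1),(1,2),(2,3),(4,0)],[(3,4),(4,0)],[.047])
rep("lid",t1,s1,(.516,.0134,7.95),[(0,1),(1,2),(2,3),(4,0)],[(3,4),(4,0)],[.047,.05])
A=[cv2.resize(i,(390,420),interpolation=cv2.INTER_CUBIC) for i in(cs["pixels"][215:285,340:405,::-1],ct["pixels"][225:295,240:305,::-1])]
cv2.imwrite("pics/x.png",cv2.convertScaleAbs(np.hstack(A),alpha=1.6))
E
```

```text
time_s: 32.3
ee_pos: [0.3173, -0.0127, 0.1615]
orientation: [-0.001, -0.069, 0.998, 0.0]
force: [0.6, -0.2, -0.1]
width: 0.0852
full 0.047 top [490.4 182.9] 0.28 scene [491.6 181.8] 0.19 disp [ 1.1 -1.1]
lid 0.047 top [515.3  14.9] 0.2 scene [513.9  11.9] 0.33 disp [-1.4 -3. ]
lid 0.05 top [514.8  14.6] 0.2 scene [516.3  13.5] 0.31 disp [ 1.6 -1.1]
```

View pics/x.png

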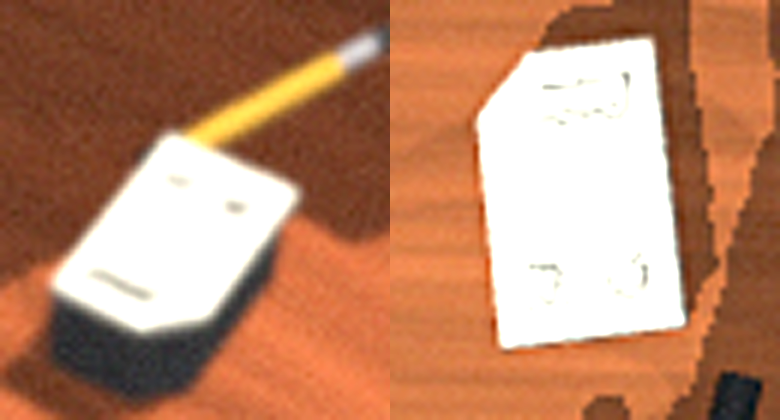

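Run:
```python
from tri import *
cs=optics.read_camera("scene")
neg=lambda im,ch:-gaussian_filter(im[:,:,ch].astype(float),.5)
s0=neg(cv2.imread("pics/scene0.png"),2);s2=neg(cv2.imread("pics/full_scene2.png"),2);s1=neg(cv2.imread("pics/x_s.png"),2)
for n,s in(("scene0",s0),("s2",s2),("now",s1)):
    for yaw in(7,8,9):
        b,r=fit(cs,s,(.5185,.0125,yaw,0.0),[(0,1),(1,2),(2,3)],2.5,BOX);print(n,yaw,b.round(1),round(r,2))
A=[cv2.convertScaleAbs(cv2.resize(cv2.imread(f"pics/{f}.png")[225:285,340:405],(390,360),interpolation=cv2.INTER_CUBIC),alpha=1.6) for f in("scene0","x_s")]
for im in A:
    for q in ((pix(cs,pts(BOX,(.5185,.0125),8,0.))+.5-[340,225])*6).astype(int):cv2.drawMarker(im,tuple(int(v) for v in q),(0,0,255),0,8,1)
cv2.imwrite("pics/y.png",np.hstack(A))
```

```text
scene0 7 [521.   14.2] 0.68
scene0 8 [520.4  14.1] 0.59
scene0 9 [520.1  14. ] 0.58
s2 7 [520.8  13.6] 0.64
s2 8 [520.9  13.7] 0.56
s2 9 [520.6  13.6] 0.57
now 7 [521.5  13.5] 0.7
now 8 [521.6  13.7] 0.67
now 9 [521.2  14.1] 0.64
```

View pics/y.png

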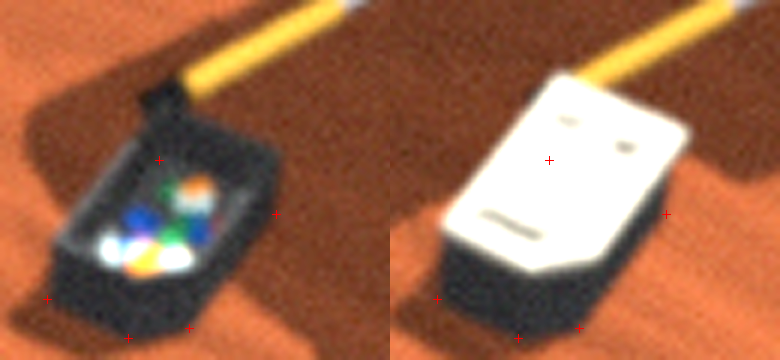

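```bash
python3 -m pendant '[[[0,0,0,-0.05,0,0,-1],[0,0,0,-0.1,0,0,-1],[0,0,0,-0.15,0,0,-1],[0,0,0,-0.2,0,0.01,-1],[0,0,0,-0.2,0,0.05,-1],[0,0,0,-0.2,0,0.08,-1],[0,0,0,-0.2,0,0.1,-1],[0,0,0,-0.2,0,0.106,-1],[0,0,0,-0.2,0,0.106,-1]]]' 30
python3 -m pendant '[[[0,0,0,0,0,0,-0.3],[0,0,0,0,0,0,0],[0,0,0,0,0,0,0.3],[0,0,0,0,0,0,0.3],[0,0,0,0,0,0,0.3]]]' 40
python3 -m pendant '[[[0,0,0,0,0,-0.004,0.3],[0,0,0,0,0,-0.008,0.3],[0,0,0,0,0,-0.012,0.3],[0,0,0,0,0,-0.012,0.3]]]' 40
python3 - <<'E'
from ed import *
go((.5204,.0150),.067,187.9)
c=optics.read_camera("scene")
x0,y0=340,200
im=cv2.resize(c["pixels"][y0:y0+85,x0:x0+68,::-1],(680,850),interpolation=cv2.INTER_CUBIC)
im=cv2.convertScaleAbs(im,alpha=1.7)
cv2.imwrite("pics/w2.png",im[150:750])
E
```

```text
time_s: 33.35
ee_pos: [0.5212, 0.0152, 0.0548]
orientation: [-0.001, -0.069, 0.998, -0.0]
force: [0.6, -0.0, 0.4]
width: 0.0853
time_s: 33.85
ee_pos: [0.5217, 0.015, 0.0574]
orientation: [0.002, -0.069, 0.998, -0.0]
force: [0.2, -1.1, 6.5]
width: 0.0587
time_s: 34.25
ee_pos: [0.5209, 0.015, 0.0686]
orientation: [0.001, -0.069, 0.998, -0.0]
force: [0.4, 0.4, -0.8]
width: 0.0586
t 34.25 pos [0.5209 0.015  0.0686] yaw -172.1 q [ 0.029  0.359 -0.339  0.871 -0.    -0.109] F [ 0.4  0.4 -0.8] w 0.0586
ROW [-0.0002  0.001   0.0001] [0.0005 0.0001 0.0016]
```

View pics/w2.png

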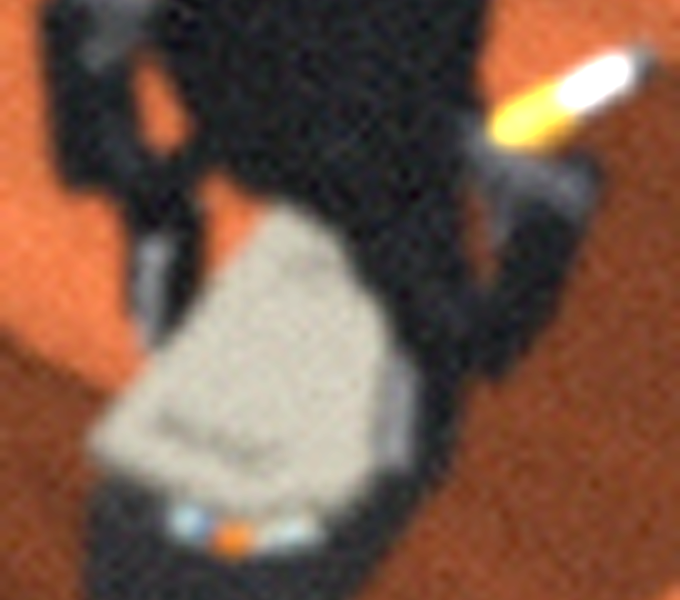

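```bash
python3 -m pendant '[[[0,0,0,-0.0015,-0.0006,0,0.3],[0,0,0,-0.003,-0.0012,0.002,0.3],[0,0,0,-0.003,-0.0012,0.005,0.3],[0,0,0,-0.003,-0.0012,0.008,0.3],[0,0,0,-0.003,-0.0012,0.010,0.3],[0,0,0,-0.003,-0.0012,0.010,0.3]]]' 40
python3 -m pendant '[[[0,0,0,0,0,0.001,0.3],[0,0,0,0,0,0.002,0.3],[0,0,0,0,0,0.003,0.3],[0,0,0,0,0,0.003,0.3]]]' 40
```

```text
time_s: 34.9
ee_pos: [0.5235, 0.0142, 0.0575]
orientation: [-0.0, -0.069, 0.998, -0.0]
force: [0.1, 0.9, -0.6]
width: 0.0585
time_s: 35.3
ee_pos: [0.5236, 0.0142, 0.056]
orientation: [0.0, -0.069, 0.998, -0.0]
force: [-4.7, -1.5, 14.1]
width: 0.0582
```

```bash
python3 -m pendant '[[[0,0,0,0,0,-0.0015,0.3],[0,0,0,0,0,-0.0015,0.3],[0,0,0,0,0,-0.0015,0.3]]]' 40
python3 -m pendant '[[[0,0,0,0.001,0,0,0.3],[0,0,0,0.001,0,0,0.3]]]' 40
python3 -m pendant '[[[0,0,0,-0.001,0.001,0,0.3],[0,0,0,-0.001,0.001,0,0.3]]]' 40
python3 -m pendant '[[[0,0,0,0,-0.002,0,0.3],[0,0,0,0,-0.002,0,0.3]]]' 40
```

```text
time_s: 35.6
ee_pos: [0.5238, 0.0142, 0.0565]
orientation: [0.0, -0.069, 0.998, -0.0]
force: [-1.6, -0.2, 3.1]
width: 0.0583
time_s: 35.8
ee_pos: [0.5233, 0.0141, 0.0566]
orientation: [0.001, -0.069, 0.998, -0.0]
force: [0.9, -0.1, 2.6]
width: 0.058
time_s: 36.0
ee_pos: [0.5235, 0.015, 0.0564]
orientation: [-0.0, -0.069, 0.998, -0.0]
force: [-0.6, -2.2, 4.4]
width: 0.0583
time_s: 36.2
ee_pos: [0.5238, 0.0134, 0.0564]
orientation: [-0.0, -0.069, 0.998, 0.0]
force: [0.6, 2.8, 4.4]
width: 0.0587
```

```bash
python3 -m pendant '[[[0,0,0,0,0.001,0,0.3],[0,0,0,0,0.001,0,0.1],[0,0,0,0,0.001,0,-0.1],[0,0,0,0,0.001,0,-0.4],[0,0,0,0,0.001,0,-1],[0,0,0,0,0.001,0,-1],[0,0,0,0,0.001,0,-1]]]' 40
python3 -m pendant '[[[0,0,0,0,0,-0.03,-1],[0,0,0,0,0,-0.07,-1],[0,0,0,0.05,0,-0.1,-1],[0,0,0,0.1,0,-0.1,-1],[0,0,0,0.15,0,-0.1,-1],[0,0,0,0.19,0,-0.1,-1],[0,0,0,0.2,0,-0.1,-1]]]' 30
cat > chk.py <<'E'
from tri import *
import sys
tag=sys.argv[1]
ct=optics.read_camera("top");cs=optics.read_camera("scene")
cv2.imwrite(f"pics/{tag}_t.png",ct["pixels"][:,:,::-1]);cv2.imwrite(f"pics/{tag}_s.png",cs["pixels"][:,:,::-1])
t1,s1=G(ct["pixels"]),G(cs["pixels"])
def rep(n,ti,si,p,ts,ss,zs):
    for z in zs:
        a,ra=fit(ct,ti,(*p,z),ts);b,rb=fit(cs,si,(*p,z),ss)
        print(n,z,"top",a.round(1),round(ra,2),"scene",b.round(1),round(rb,2),"disp",(b-a).round(1))
rep("full",t1,s1,(.491,.183,7.95),[(0,1),(1,2),(2,3),(4,0)],[(3,4),(4,0)],[.047])
rep("lid",t1,s1,(.516,.0134,7.95),[(0,1),(1,2),(2,3),(4,0)],[(3,4),(4,0)],[.047,.05])
A=[cv2.resize(i,(390,420),interpolation=cv2.INTER_CUBIC) for i in(cs["pixels"][215:285,340:405,::-1],ct["pixels"][225:295,240:305,::-1])]
cv2.imwrite(f"pics/{tag}.png",cv2.convertScaleAbs(np.hstack(A),alpha=1.4))
E
python3 chk.py c1
```

```text
time_s: 36.9
ee_pos: [0.5234, 0.0143, 0.0562]
orientation: [-0.0, -0.069, 0.998, 0.0]
force: [0.4, 0.4, 0.6]
width: 0.0852
time_s: 37.6
ee_pos: [0.3203, -0.0134, 0.1559]
orientation: [-0.002, -0.069, 0.998, 0.0]
force: [-0.0, 0.1, -0.2]
width: 0.0853
full 0.047 top [490.3 182.9] 0.31 scene [491.8 181.6] 0.22 disp [ 1.5 -1.3]
lid 0.047 top [517.1  13.9] 0.21 scene [518.4  12. ] 0.28 disp [ 1.3 -1.9]
lid 0.05 top [516.5  13.7] 0.22 scene [520.8  13.6] 0.25 disp [ 4.3 -0.1]
```

View pics/c1.png

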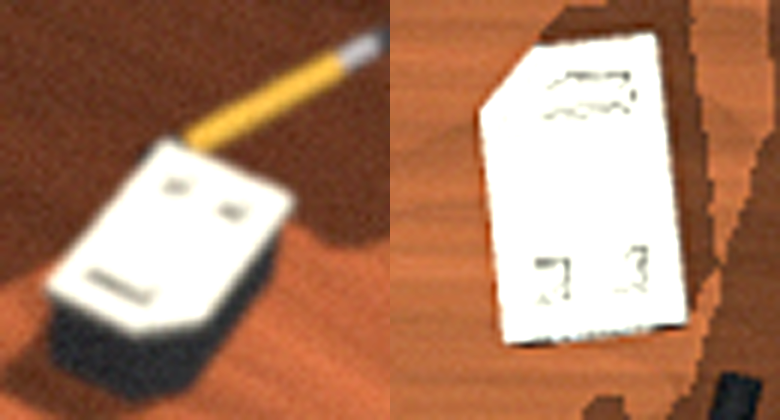

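The lid now reads z ≈ 0.0466 against the 0.047 reference, so it is home and released. Next I pick up the closed box again; its centre-to-lid offset is (+26.8, -169.0) mm in the same camera.

```bash
python3 -m pendant '[[[0,0,0,-0.04,0.035,0,-1],[0,0,0,-0.08,0.07,0,-1],[0,0,0,-0.12,0.105,0,-1],[0,0,0,-0.16,0.14,0,-1],[0,0,0,-0.199,0.171,0.01,-1],[0,0,0,-0.199,0.171,0.04,-1],[0,0,0,-0.199,0.171,0.08,-1],[0,0,0,-0.199,0.171,0.105,-1],[0,0,0,-0.199,0.171,0.115,-1],[0,0,0,-0.199,0.171,0.115,-1]]]' 50
python3 - <<'E'
from h import *
go((.4936,.1829),.041,187.9)
c=cv2.imread("pics/c1_t.png");hsv=cv2.cvtColor(c,cv2.COLOR_BGR2HSV);ct=optics.read_camera("top")
m=((hsv[:,:,1]<75)&(hsv[:,:,2]>75)).astype(np.uint8)*255
for x,y in((186,268),(273,257)):
    k=np.zeros_like(m);k[y-35:y+35,x-27:x+27]=m[y-35:y+35,x-27:x+27];print(rect(ct,k,.047))
E
```

```text
time_s: 38.7
ee_pos: [0.4992, 0.1837, 0.0398]
orientation: [-0.001, -0.069, 0.998, -0.0]
force: [0.8, 0.2, 0.7]
width: 0.0849
t 38.7 pos [0.4992 0.1837 0.0398] yaw -172.09 q [ 0.353  0.409 -0.347  0.817 -0.     0.214] F [0.8 0.2 0.7] w 0.0849
ROW [-0.0005 -0.0024  0.0002] [ 0.0057 -0.     -0.0012]
(array([0.49002668, 0.18234102], dtype=float32), np.float32(7.826687), (99.35710144042969, 60.78634262084961), array([ 3.3,  2.3,  1.9, 14.8]))
(array([0.5168182 , 0.01340659], dtype=float32), np.float32(8.115255), (99.02738952636719, 60.82823181152344), array([ 3.4,  2.3,  2.2, 15.3]))
```

```bash
python3 -m pendant '[[[0,0,0,0.006,0,0,-1],[0,0,0,0.006,0,0,-1],[0,0,0,0.006,0,0,-0.3],[0,0,0,0.006,0,0,0],[0,0,0,0.006,0,0,0.3],[0,0,0,0.006,0,0,0.3],[0,0,0,0.006,0,0,0.3],[0,0,0,0.006,0,0,0.3]]]' 50
python3 -c "
from h import *
go((.4936+.0268,.1829-.169),.041,187.9)"
python3 -m pendant '[[[0,0,0,0,0,-0.01,0.3],[0,0,0,0,0,-0.03,0.3],[0,0,0,0,0,-0.06,0.3],[0,0,0,0,0,-0.08,0.3],[0,0,0,0,0,-0.08,0.3]]]' 50
python3 -c "
from h import *
go((.4936+.0268,.1829-.169),.041,187.9)"
```

```text
time_s: 39.55
ee_pos: [0.4937, 0.1828, 0.0425]
orientation: [0.001, -0.069, 0.998, 0.0]
force: [-2.2, -0.9, 9.4]
width: 0.0584
t 39.55 pos [0.4937 0.1828 0.0425] yaw -172.1 q [ 0.355  0.396 -0.362  0.812  0.     0.217] F [-2.2 -0.9  9.4] w 0.0584
ROW [ 0.0004  0.0015 -0.    ] [-0.0032 -0.171   0.0015]
time_s: 40.05
ee_pos: [0.4947, 0.1831, 0.1241]
orientation: [0.002, -0.069, 0.998, 0.001]
force: [0.1, 0.2, -5.8]
width: 0.0587
t 40.05 pos [0.4947 0.1831 0.1241] yaw -172.1 q [ 0.355  0.313 -0.246  1.007 -0.     0.217] F [ 0.1  0.2 -5.8] w 0.0587
ROW [ 0.0008  0.0044 -0.    ] [-0.0019 -0.1712  0.083 ]
```

```bash
python3 -m pendant '[[[0,0,0,0,-0.02,0,0.3],[0,0,0,-0.001,-0.05,0,0.3],[0,0,0,-0.002,-0.09,0,0.3],[0,0,0,-0.003,-0.13,0,0.3],[0,0,0,-0.003,-0.155,0,0.3],[0,0,0,-0.0033,-0.171,0,0.3],[0,0,0,-0.0033,-0.171,0.01,0.3],[0,0,0,-0.0033,-0.171,0.015,0.3],[0,0,0,-0.0033,-0.171,0.015,0.3]]]' 50
python3 - <<'E'
from ed import *
for k in range(3): go((.5205,.0138),.095,187.95); c=optics.read_camera("scene")
x0,y0=340,200
im=cv2.resize(c["pixels"][y0:y0+85,x0:x0+68,::-1],(680,850),interpolation=cv2.INTER_CUBIC)
im=cv2.convertScaleAbs(im,alpha=1.7)
cv2.imwrite("pics/w3.png",im[100:700])
E
```

```text
time_s: 40.95
ee_pos: [0.5187, 0.0143, 0.1047]
orientation: [-0.002, -0.069, 0.998, 0.0]
force: [-1.1, 0.2, -5.4]
width: 0.0589
t 40.95 pos [0.5187 0.0143 0.1047] yaw -172.06 q [ 0.027  0.322 -0.288  0.963  0.    -0.111] F [-1.1  0.2 -5.4] w 0.0589
ROW [ 0.0005 -0.0031 -0.0003] [-0.0017 -0.0008  0.0097]
t 41.0 pos [0.5192 0.0145 0.1053] yaw -172.04 q [ 0.028  0.322 -0.287  0.964  0.    -0.111] F [-1.   0.5 -5. ] w 0.0587
ROW [ 0.0003 -0.0021  0.0002] [-0.0013 -0.0008  0.0103]
t 41.05 pos [0.5196 0.0145 0.1058] yaw -172.03 q [ 0.028  0.321 -0.287  0.964  0.    -0.111] F [-0.2  0.2 -5.2] w 0.0588
ROW [ 0.0002 -0.0012  0.0004] [-0.0008 -0.0009  0.0108]
```

View pics/w3.png

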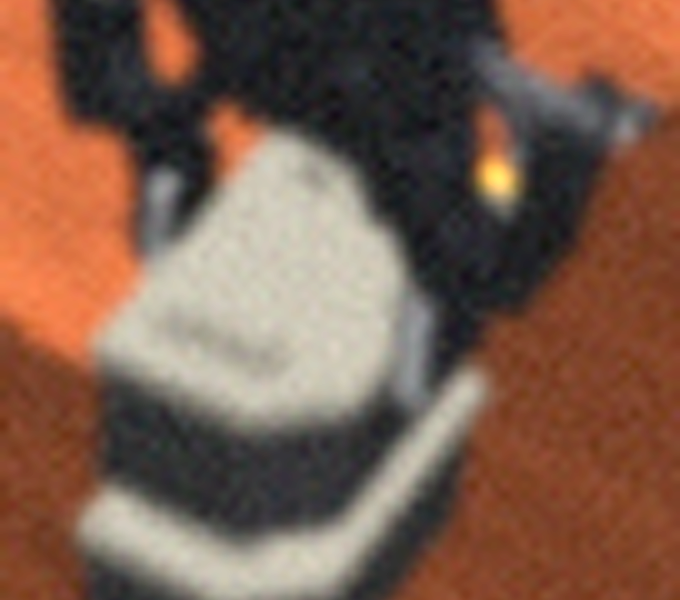

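```bash
python3 -m pendant '[[[0,0,0,-0.0005,-0.0007,0.002,0.3],[0,0,0,-0.0005,-0.0007,0.005,0.3],[0,0,0,-0.0005,-0.0007,0.008,0.3],[0,0,0,-0.0005,-0.0007,0.010,0.3],[0,0,0,-0.0005,-0.0007,0.010,0.3]]]' 50
python3 -m pendant '[[[0,0,0,0,0,0.001,0.3],[0,0,0,0,0,0.002,0.3],[0,0,0,0,0,0.003,0.3],[0,0,0,0,0,0.003,0.3]]]' 50
```

```text
time_s: 41.6
ee_pos: [0.5204, 0.0131, 0.096]
orientation: [-0.0, -0.069, 0.998, -0.0]
force: [-1.0, 1.3, -5.0]
width: 0.0588
time_s: 42.0
ee_pos: [0.5205, 0.0131, 0.0933]
orientation: [-0.0, -0.069, 0.998, -0.0]
force: [0.7, -0.1, -5.3]
width: 0.0587
```

```bash
python3 -m pendant '[[[0,0,0,0,0.0005,0.001,0.3],[0,0,0,0,0.0005,0.002,0.3],[0,0,0,0,0.0005,0.002,0.3]]]' 50
python3 -m pendant '[[[0,0,0,0,0,0.001,0.3],[0,0,0,0,0,0.002,0.3],[0,0,0,0,0,0.002,0.3]]]' 50
python3 -m pendant '[[[0,0,0,0,0,0.001,0.3],[0,0,0,0,0,0.001,0.3]]]' 50
```

```text
time_s: 42.3
ee_pos: [0.5205, 0.0136, 0.0913]
orientation: [-0.0, -0.069, 0.998, -0.0]
force: [-0.9, 0.4, -4.6]
width: 0.0588
time_s: 42.6
ee_pos: [0.5206, 0.0136, 0.0896]
orientation: [0.0, -0.069, 0.998, -0.0]
force: [-1.9, -0.4, -0.8]
width: 0.0589
time_s: 42.8
ee_pos: [0.5206, 0.0136, 0.0896]
orientation: [0.001, -0.069, 0.998, -0.0]
force: [-3.9, 0.6, 10.9]
width: 0.0587
```

Contact came at 0.0896, and fully locked predicts 0.0895. I'll release, retreat and check.

```bash
python3 -m pendant '[[[0,0,0,0,0,-0.001,0.3],[0,0,0,0,0,-0.001,0.2],[0,0,0,0,0,-0.001,0],[0,0,0,0,0,-0.001,-0.2],[0,0,0,0,0,-0.001,-0.5],[0,0,0,0,0,-0.001,-1],[0,0,0,0,0,-0.001,-1],[0,0,0,0,0,-0.001,-1]]]' 50
python3 -m pendant '[[[0,0,0,0,0,-0.02,-1],[0,0,0,0,0,-0.05,-1],[0,0,0,0,0,-0.1,-1],[0,0,0,0.05,0,-0.13,-1],[0,0,0,0.1,0,-0.13,-1],[0,0,0,0.15,0,-0.13,-1],[0,0,0,0.2,0,-0.13,-1],[0,0,0,0.22,0,-0.13,-1]]]' 50
python3 - <<'E'
from tri import *
ct=optics.read_camera("top");cs=optics.read_camera("scene")
cv2.imwrite("pics/f_t.png",ct["pixels"][:,:,::-1]);cv2.imwrite("pics/f_s.png",cs["pixels"][:,:,::-1])
t1,s1=G(ct["pixels"]),G(cs["pixels"])
for z in (.094,.097):
    a,ra=fit(ct,t1,(.517,.0139,8,z),[(0,1),(1,2),(2,3)]);b,rb=fit(cs,s1,(.517,.0139,8,z),[(3,4),(4,0)])
    print(z,"top",a.round(1),"scene",b.round(1),"disp",(b-a).round(1))
A=[cv2.resize(i,(390,480),interpolation=cv2.INTER_CUBIC) for i in(cs["pixels"][205:285,340:405,::-1],ct["pixels"][215:295,240:305,::-1])]
cv2.imwrite("pics/f.png",cv2.convertScaleAbs(np.hstack(A),alpha=1.4))
E
```

```text
time_s: 43.6
ee_pos: [0.5206, 0.0136, 0.0893]
orientation: [0.0, -0.069, 0.998, -0.0]
force: [-0.1, 0.6, -0.0]
width: 0.0851
time_s: 44.4
ee_pos: [0.2989, -0.0168, 0.2191]
orientation: [-0.0, -0.069, 0.998, -0.0]
force: [0.6, -0.9, 0.1]
width: 0.0854
0.094 top [517.5  13.6] scene [518.3  12. ] disp [ 0.8 -1.6]
0.097 top [516.9  13.3] scene [520.9  13.7] disp [4.  0.4]
```

View pics/f.png

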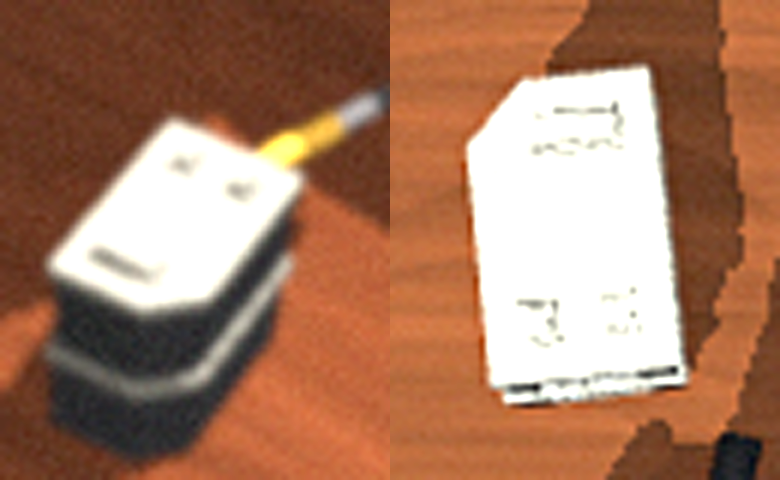

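View pics/f_t.png

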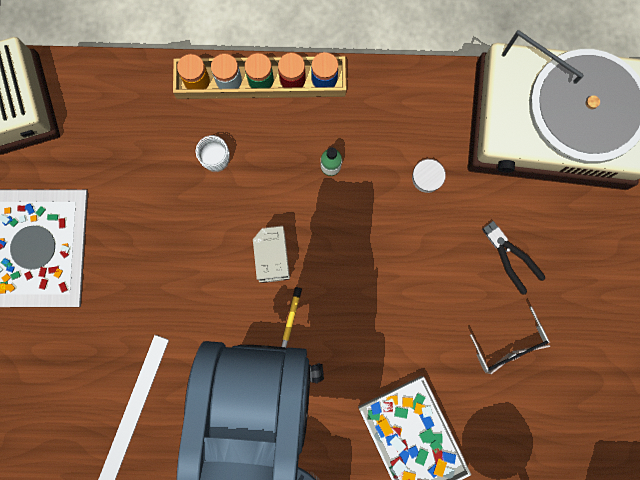

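The final views give a plate height of 0.094 to 0.0945 (locked predicts 0.094), xy within 0.5 mm of the lid, and the bystanders in place. Handing in.

```bash
python3 -c "
from plant import env
print(env.sign_off())"
```

```text
the job is handed in; nothing more can be done
None
```

The lid is on the open box with cut corner over cut corner, and the closed box is stacked on top with its cut corner on the same side. I handed the job in at about 44.5 s; the hand-in gives no verdict.

- **What went wrong:** my first placing left the lid about 2–3 mm high, caught on the plug's shoulder, and I stacked the closed box on it before noticing. I lifted the closed box off and set it on the bench. One regrip of the lid was too shallow and pressed with up to 45 N at the wrist. It only nudged the lid and moved the lower box about 1 mm. I then lifted the lid, moved it about 3 mm toward +x, lowered it, let go and restacked the closed box.
- **Lid check (before restacking):** the plate top read about 46.6 mm, where 47 is fully home.
- **Closed box check (end):** contact came at TCP height 89.6 mm, where 89.5 is fully down. The plate top read about 94–94.5 mm, where 94 is seated, and its centre was within 0.5 mm of the lid's.
- **Other things on the bench:** the bystanders looked unmoved in the last top view, and the robot had pulled clear with the gripper open.
- **Uncertainty:** I compared the two camera views against the closed box on the bench to get these heights, so they are good to about 1 mm. I judged level by eye and did not measure the tilt.

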